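Pin the valve lever, open the combination padlock and hold it up

TASK

Before the padlock comes off the sample-valve lever, lift the steel safety pin out of its holder block, push it down through the eyelet of the lever until its collar lies on the lever, and leave it standing there. Then turn the padlock's dial clockwise, click by click, until its pointer clicks into line with the raised rib on the lock's shackle side, and pull the shackle straight out to its stop. Lift the open lock up off the hasp and finish while still holding it in the gripper, roughly level and still, with its underside at least 15 cm above the bench, without disturbing the bottles and tools that stand about.

Things in the scene. Friction and masses are not known exactly. Their poses are not given: they have to be found in the camera images.
- pin: Loose steel safety pin, 90 g, upright. Origin at the tip, z up along it. Shaft 10 mm diameter, rounded tip, 40 mm long; collar 24 mm diameter from z = 40 to 44 mm; round head 18 mm diameter from z = 44 to 72 mm (grip it here, from above). At the start it stands in the holder, its collar on the holder's top.
- pin_collar (a point): Centre of the underside of the pin's collar, 40 mm above the tip.
- holder: Fixed aluminium block 70 x 70 mm, 50 mm high, with a 14 mm through hole in the middle of its top; origin at the centre of its underside. The pin stands in the hole.
- station: Fixed valve station. Origin on the bench under the lever; x away from the robot at yaw 0. A flat steel lever plate lies across it: x from -30 to +30 mm, y from -115 to +100 mm, top at z = 45 mm. Eyelet near its -y end, hasp and padlock near its +y end; behind (x 57 to 115 mm, up to 89 mm high) a valve and a pipe.
- eyelet (a point): Centre of the mouth of the eyelet, on the lever's top (z = 45 mm), at y = -85 mm of the station. Vertical round hole 14 mm diameter, 18 mm long, open below down to the bench (45 mm below the mouth).
- hasp (a point): Foot of the hasp on the lever's top (z = 45 mm), at y = +55 mm of the station. The hasp is a fixed upright steel tab 8 mm thick (in the station's y), 36 mm wide, 27 mm high, with a square 13 mm hole through which the shackle passes. The lock drops over it from above.
- lock: Loose padlock, about 0.45 kg: dark steel block 64 (x) by 56 (y) by 50 mm high, standing on the lever over the hasp; slot below, 30 mm deep, 1.5 mm play (twists 0.08 rad). Origin: centre of its underside; z up; x is the way the shackle pulls out (at the start along the station's y, to the robot's left). Dial on top, shackle on its +x side. With the shackle in, it cannot be lifted off.
- lock_index (a point): The raised pale metal rib on the lock's top at its +x (shackle) edge, at x = 30, z = 53 mm of the lock: the mark for the dial's pointer.
- dial (a joint): Dial angle, rad, growing counter-clockwise from above. 0: pointer in line with the rib, the only place that frees the shackle (within 0.08). Clicks 0.449 rad apart, one at 0, end stops at -2.6 and 2.6; a spring centres it on the nearest click; about 0.06 N m passes a click. Starts on the second or third click (0.90 or 1.35 rad; may still be settling there), so turn it clockwise.
- dial_grip (a point): On the dial's axis, 70 mm above the lock's underside. Its x axis lies along the grip bar towards the pointer. The dial is a black disc 48 mm diameter, from 50 to 56 mm above the lock's underside; on it stands a bar 12 mm wide, 36 mm long, up to 80 mm high (its top 10 mm above this point): pinch it across its 12 mm.
- dial_pointer (a point): The small metal pointer nose at one end of the dial's bar, 23 mm from the axis, 60 mm above the lock's underside.
- shackle (a joint): How far the shackle is pulled out, m: 0 locked, 0.026 fully out at its stop (it stays on the lock). Released only with the dial at 0; otherwise it gives 2 mm and is blocked. Moves against about 1.5 N of friction and stays where it is left. From 0.020 it is clear of the hasp.
- shackle_grip (a point): Point in the upright end block of the U-shaped shackle, 65 mm (plus the pull) from the lock's centre along the lock's x, 48 mm above its underside. The block: 14 (x) by 18 mm (y), from 7 to 59 mm above the underside, 26 mm clear of the lock; two 9 mm round bars, at 13.5 and 36 mm height, join it to the lock. Pinch it across its 18 mm from above.
- sample_bottle: Bystander, to be left alone: white plastic bottle, 66 mm diameter, 170 mm high. Origin at the centre of its underside.
- amber_jar: Bystander, to be left alone: amber glass jar, 60 mm diameter, 90 mm high. Origin at the centre of its underside.
- steel_cup: Bystander, to be left alone: open steel cup, 68 mm diameter, 75 mm high. Origin at the centre of its underside.
- gasket: Bystander, to be left alone: flat rubber ring, 60 mm diameter, 6 mm thick. Origin at the centre of its underside.
- wrench: Bystander, to be left alone: steel wrench, about 180 mm long, lying flat; its x axis runs along it.
- tin: Bystander, to be left alone: aluminium can, 70 mm diameter, 100 mm high. Origin at the centre of its underside.
- stopper: Bystander, to be left alone: rubber stopper, 32 mm diameter, 30 mm high. Origin at the centre of its underside.
Not all that is in view belongs to the job. What is shaped like the lock but yellow is not meant.

How it is judged:
On the way, in this order (a step that is already met when the one before it is completed fails the run):
1. the pin is in the eyelet, its collar down on the lever, let go (horizontal distance between pin_collar and eyelet below 0.004 m and z of pin_collar in the frame of eyelet between -0.006 and 0.004 m and angle between pin's own z axis and vertical below 0.2 rad and contact force between the fingers and pin below 0.1 N), for 0.2 s.
2. the dial stands on the click in line with the rib (value of joint dial between -0.12 and 0.12 rad), for 0.2 s.
3. the shackle is pulled out to its stop while the lock is on the hasp (value of joint shackle above 0.023 m and distance between lock and hasp below 0.02 m), for 0.1 s.
At the end, for the whole second after the job is handed in: Pin in the eyelet: collar within 4 mm of its centre and of the lever, under 0.2 rad off upright, let go. Lock in the fingers: underside over 150 mm above the bench, under 0.45 rad off level, under 0.05 m/s, not touching the station, shackle out 20 mm or more (all of step 1 and height (world z) of lock above 0.15 m and angle between lock's own z axis and vertical below 0.45 rad and value of joint shackle above 0.02 m and contact force between the fingers and lock above 1 N and contact force between lock and station below 0.1 N and linear speed of lock below 0.05 m/s); the arm keeps its last pose, push and grip.
It fails at once if a bottle, jar, cup, ring, wrench, can or stopper is pushed more than 30 mm (distance of any of sample_bottle, amber_jar, steel_cup, gasket, wrench, tin, stopper from where it was at the start of the episode above 0.03 m).
It fails at once if a bottle, jar, cup, can or stopper is knocked over (angle between any of sample_bottle, amber_jar, steel_cup, tin, stopper's own z axis and vertical above 0.5 rad).
It also fails if it takes over 70 s, if anything falls off the work surface, if the arm or the gripper's body presses on something with over 40 N, if the wrist force passes 120 N, or if a joint passes its speed limit or range.

ROBOT

A 6-joint arm with a two-finger parallel gripper is mounted at the origin on the work surface. World frame = base frame: x ahead of the robot, y to its left, z up, the work surface at z = 0. Lengths are in m, angles in rad, forces in N, time in s.
With the tool pointing down it reaches from about 0.325 to 0.775 m from the base axis. Payload 5.5 kg.
Tool frame: the origin (TCP) lies at the very end of the fingers, on their centre line; the grasp point (between the pads) lies 19 mm behind it; y points along the fingers, x is the direction in which the jaws open and shut, and the axes are right-handed (so a half turn about y gives the same grasp; the last joint's range is limited). The gripper opens to 88 mm and grips with 3 to 60 N. Pads are 20 mm wide; open, the fingers measure 115 mm over their backs; the gripper's body (75 mm by 178 mm) begins 61 mm behind the grasp point.
Start: joints at [1.109, 0.091, 1.231, -0, 1.82, -0.057], TCP at [0.236, 0.552, 0.223] pointing down, gripper open.
Joint ranges: [-2.87, 2.87], [-0.86, 2.18], [0.17, 2.46], [-1.51, 4.65], [0.06, 2.69], [-2.65, 2.65]. Speed limits (rad/s): [2.57, 2.57, 3.01, 3.14, 3.14, 3.14].

INTERFACE

Orientations are given as a unit quaternion [w, x, y, z].
In Python, from bench import r, get_image, outline_of, landmark_of gives the robot as it stands.
- The arm moves only by the shell command python3 -m inch 'ROWS' [FORCE]. ROWS is JSON, a list of rows, each a list of 5 numbers: the shift along the tool's x, y, z in mm, then the turn about the tool's y in degrees, then the closure in counts, from 0 (fully open) to 255 (shut). In form: [[dx, dy, dz, turn, fingers], ...]. A call has exactly 5 rows; each row is the pose to reach, as a shift and turn from the pose commanded when the call began, along the tool's axes at that moment; what a row does not reach only later rows make up. A row lasts 1/12 s, in which the tool goes at most 41.7 mm and 7.16 degrees, less where a joint would pass 70% of its speed; a pose out of reach is approached as far as the arm can. A call with a gripper value outside its range is refused whole. The fingers move at their own pace and stop on an object; FORCE is the grip in N (left out, the last holds). Time passes only in rows, so rows that repeat a pose let the fingers close, or fill a call up. It gives the time, the measured TCP pose, the force and the opening at its end, in the units of the state.
- r.read_state(): the state, without advancing time (a new reading comes with each control period).
- get_image(name): name is "scene" or "top"; returns a dict with "color" (400x640x3 uint8, red, green, blue), "depth" (400x640 float32, m along the optical axis (not along the pixel's ray), 0 where there is no reading), "mtx" (3x3 intrinsics, pixels), "extrinsics" (4x4, takes a point from camera to world coordinates). Camera axes: x right, y up, looking along -z (the intrinsics and any distortion apply to the point x, -y, -z); pixel columns grow to the right and rows downward; lengths in m; the calibration is good to about 2 mm. A picture is of the moment at which its call begins.
- r.job_done(): hands the job in, once; it reports no verdict.
Trained networks look in a picture, given as the dict that the camera call returned (one of the last four; its "shot" number tells which), for a name from the list of things; names that differ only in an ending like _2 or _b are one class to them, and where a whole thing is asked for, a point or a joint stands for the part that bears it (a point fixed in the world has none). Each returns a list of dicts, best first, with "score" (0 to 1); they miss things now and then, are a little off and sometimes report something else, mostly with a low value. They report only what shows in the picture. A call takes as long as a camera call. They do not tell look-alikes from the thing itself.
- outline_of(label, picture): "region" (400x640 bool, what is visible of it).
- landmark_of(label, picture): "location" ([x, y, z] in m, in world coordinates, good to about 4 mm: a listed point, or the origin of a listed thing).
The state is a dict: "time": time; "joint_pos": joint angles; "dq": joint speeds; "joint_torque": joint torques, N m; "tcp_pos": TCP position; "orientation": TCP orientation; "force": force on the tool from outside, world axes, zero at the start; "torque": the same for the moment, N m; "opening": finger opening in m.
Only numpy, scipy, OpenCV 4.12 (cv2) and the standard library are available. Lean on these libraries where they do the work, as an engineer would, in place of code of your own. Each camera call takes 0.05 s, during which the arm holds its last target.

## Working session

There is one attempt and no reset: what is moved stays moved. The work goes in short steps, Python scripts to look and compute and a shell command to move; the robot and the scene stay as the last step left them, time stands still between calls to the robot, and variables do not carry over. Pictures are saved under pics/ and viewed, and the job is handed in when it is done.

```bash
ls; mkdir -p pics; cat > h.py <<'E'
import numpy as np, cv2
from bench import r, get_image, outline_of, landmark_of
from scipy.spatial.transform import Rotation as R
def save(im,name): cv2.imwrite('pics/'+name,im['color'][:,:,::-1])
def world(im):
    K=im['mtx'];E=im['extrinsics'];d=im['depth']
    v,u=np.mgrid[0:d.shape[0],0:d.shape[1]]
    x=(u-K[0,2])/K[0,0]*d;y=-(v-K[1,2])/K[1,1]*d
    P=np.stack([x,y,-d,np.ones_like(d)],-1)
    return (P@np.array(E).T)[...,:3]
def rot():
    q=r.read_state()['orientation'];return R.from_quat([q[1],q[2],q[3],q[0]]).as_matrix()
E
python3 - <<'E'
from h import *
s=r.read_state();print(s);print(rot().round(3))
for n in ['scene','top']:
    im=get_image(n);save(im,n+'0.png');print(n,np.array(im['mtx']).tolist(),np.array(im['extrinsics']).round(3).tolist(), [k for k in im])
    for l in ['pin','pin_collar','holder','station','eyelet','hasp','lock','lock_index','dial_grip','dial_pointer','shackle_grip']:
        print(l,[(np.round(o['location'],4).tolist(),round(o['score'],2)) for o in landmark_of(l,im)[:3]])
E
```

```text
pics
{'time': 0.0, 'joint_pos': array([ 1.10929551e+00,  9.18440867e-02,  1.23185620e+00, -9.90709435e-06,
        1.81982440e+00, -5.67245931e-02]), 'dq': array([ 7.98183414e-04, -9.12202918e-04, -9.86121694e-04,  4.20376019e-05,
       -7.73010255e-04,  9.96877806e-04]), 'joint_torque': array([-4.15455961e-04, -4.46468389e+01, -4.06436026e+01,  6.99673081e-02,
        2.96750525e-02, -1.36655103e-04]), 'tcp_pos': array([0.23617221, 0.55123721, 0.22153251]), 'orientation': array([-0.58995344,  0.59064556,  0.3887002 , -0.38987807]), 'force': array([-0.16975882, -0.55723555, -0.0671865 ]), 'torque': array([ 0.02431881, -0.00828727, -0.00383707]), 'opening': 0.08831125233664498}
[[ 0.394 -0.001 -0.919]
 [ 0.919 -0.002  0.394]
 [-0.002 -1.     0.   ]]
scene [[518.8303654681566, 0.0, 311.6808284567823], [0.0, 518.8303654681566, 197.5613354474901], [0.0, 0.0, 1.0]] [[0.299, -0.514, 0.804, 1.552], [0.954, 0.14, -0.266, -0.291], [0.024, 0.847, 0.532, 0.754], [0.0, 0.0, 0.0, 1.0]] ['color', 'depth', 'mtx', 'extrinsics', 'shot']
pin [([0.4801, -0.3394, 0.0057], 0.51)]
pin_collar []
holder [(
[... 904 characters left out ...]
85, -0.3429, 0.0131], 0.47)]
pin_collar []
holder [([0.4786, -0.3415, -0.0007], 0.63)]
station [([0.5669, 0.0808, 0.0015], 0.9)]
eyelet [([0.5783, 0.0008, 0.0446], 0.55)]
hasp [([0.5554, 0.1375, 0.0454], 0.68), ([0.5597, 0.138, 0.1173], 0.62)]
lock [([0.5617, 0.1393, 0.0462], 0.75), ([0.4156, 0.1837, -0.0022], 0.75), ([0.5516, 0.1696, 0.0987], 0.28)]
lock_index [([0.4066, 0.157, 0.053], 0.89), ([0.5555, 0.1688, 0.0984], 0.7), ([0.704, 0.3741, 0.001], 0.43)]
dial_grip [([0.4188, 0.1806, 0.0684], 0.51), ([0.7302, -0.13, -0.0011], 0.3)]
dial_pointer [([0.556, 0.1376, 0.0465], 0.61), ([0.4106, 0.165, 0.0575], 0.54)]
shackle_grip [([0.396, 0.1238, 0.0486], 0.45), ([0.5479, 0.2064, 0.0924], 0.43)]
```

View pics/scene0.png

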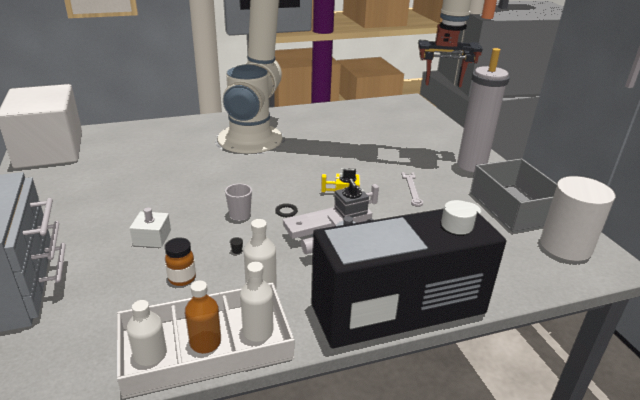

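View pics/top0.png

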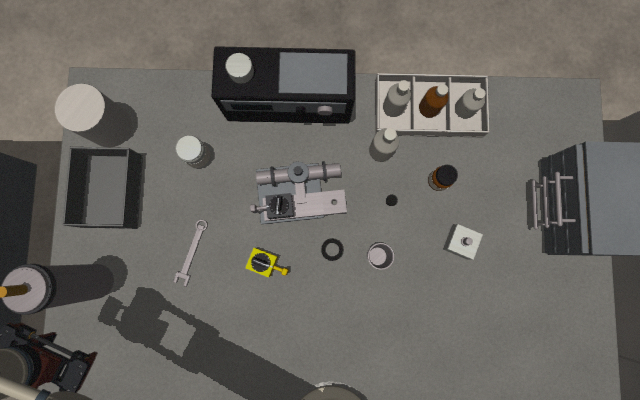

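The scene view shows the black lock on the station at about (350,203), the yellow decoy at (345,183), and the holder with the pin at (150,228). In the top view the lock is at (279,206), the eyelet at (334,202), the pin at (464,241), and the cup at (380,256). Next I'll take finer measurements.

```bash
python3 - <<'E'
from h import *
im=get_image('top');W=world(im)
for (n,u,v) in [('cyl',28,288),('tin?',190,149),('cup',380,250),('jar',443,174),('bottle',386,140),('trayb',470,95)]:
    print(n,W[v,u].round(3))
# pin head: points near holder with z in .08-.13
def st(m,n):
    P=W[m];print(n,len(P),P.mean(0).round(4),((P.max(0)+P.min(0))/2).round(4),P.min(0).round(4),P.max(0).round(4))
near=lambda c,rad:np.hypot(W[...,0]-c[0],W[...,1]-c[1])<rad
st(near((.479,-.341),.06)&(W[...,2]>.07),'pinhead')
st(near((.479,-.341),.06)&(W[...,2]>.042)&(W[...,2]<.053),'holder top')
m=near((.479,-.341),.06)&(W[...,2]>.042)&(W[...,2]<.053)
print(cv2.minAreaRect(W[m][:,:2].astype(np.float32)*1000))
st(near((.56,.14),.06)&(W[...,2]>.118),'dialbar')
m=near((.56,.14),.06)&(W[...,2]>.118);print(cv2.minAreaRect(W[m][:,:2].astype(np.float32)*1000))
m=near((.575,.06),.09)&(abs(W[...,2]-.045)<.004)&(W[...,1]<.1);st(m,'lever');print(cv2.minAreaRect(W[m][:,:2].astype(np.float32)*1000))
st(near((.55,.206),.018)&(W[...,2]>.098),'shackle block')
m=near((.56,.14),.06)&(abs(W[...,2]-.095)<.003);print('locktop',cv2.minAreaRect(W[m][:,:2].astype(np.float32)*1000))
c=im['color']
def crop(u0,v0,w,h,f,n): cv2.imwrite('pics/'+n,cv2.resize(c[v0:v0+h,u0:u0+w,::-1],None,fx=f,fy=f,interpolation=cv2.INTER_CUBIC))
crop(240,150,120,90,6,'st.png')
crop(440,215,50,50,10,'pin.png')
s=get_image('scene')['color'];cv2.imwrite('pics/sc.png',cv2.resize(s[150:270,270:400,::-1],None,fx=5,fy=5,interpolation=cv2.INTER_CUBIC))
# eyelet hole darkness
g=c[190:215,320:350].mean(2);print(g.astype(int)[5:20,5:25])
E
```

```text
cyl [0.362 0.609 0.299]
tin? [0.697 0.367 0.097]
cup [ 0.454 -0.125  0.005]
jar [ 0.649 -0.275  0.084]
bottle [ 0.715 -0.119  0.157]
trayb [ 0.854 -0.345  0.098]
pinhead 48 [ 0.48   -0.3371  0.0806] [ 0.4798 -0.3378  0.0783] [ 0.472  -0.3464  0.0706] [ 0.4875 -0.3292  0.086 ]
holder top 665 [ 0.4798 -0.3376  0.0492] [ 0.4797 -0.3389  0.0476] [ 0.4351 -0.3838  0.0421] [ 0.5243 -0.294   0.053 ]
((480.2943420410156, -338.6338195800781), (71.78824615478516, 70.73342895507812), 68.2323226928711)
dialbar 76 [0.562  0.1391 0.124 ] [0.5609 0.139  0.1233] [0.5412 0.1319 0.1181] [0.5806 0.1461 0.1286]
((560.8578491210938, 139.3965301513672), (12.03221607208252, 39.31243133544922), 84.47289276123047)
lever 988 [0.5743 0.0329 0.0447] [0.5917 0.0356 0.045 ] [ 0.5344 -0.0286  0.041 ] [0.649  0.0998 0.0489]
((594.0556030273438, 39.379520416259766), (103.32994079589844, 132.10440063476562), 7.3320488929748535)
shackle block 40 [0.5519 0.2033 0.1028] [0.5512 0.2038 0.1029] [0.5424 0.1972 0.0985] [0.5601 0.2104 0.1074]
locktop ((559.8487548828125, 139.48280334472656), (56.67150115966797, 64.2327957153
[... 600 characters left out ...]
 162 162
  161 161]
 [162 162 165 163 162 153 102  77 112 112 108 106 141 161 159 158 163 162
  161 162]
 [162 160 163 160 161 154 124  81 111 109 111 119 151 163 163 163 164 163
  161 162]
 [164 164 164 166 166 165 155 128 108 108 116 141 164 159 164 162 161 162
  161 163]
 [164 165 163 167 164 163 165 161 157 148 159 163 163 165 164 165 164 163
  165 164]
 [168 167 166 170 167 168 168 165 166 162 162 164 165 163 166 163 163 162
  163 162]
 [166 169 166 167 163 165 162 164 164 164 163 161 163 160 159 160 163 163
  162 160]
 [164 162 163 162 162 161 161 161 160 160 162 163 164 162 163 159 162 161
  160 162]
 [162 164 163 163 164 165 160 165 163 163 163 161 161 159 159 160 161 161
  163 161]]
```

View pics/st.png

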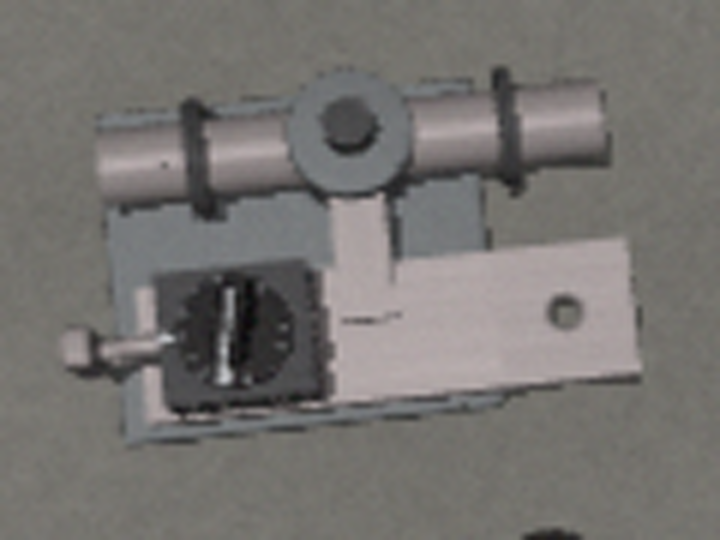

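View pics/sc.png

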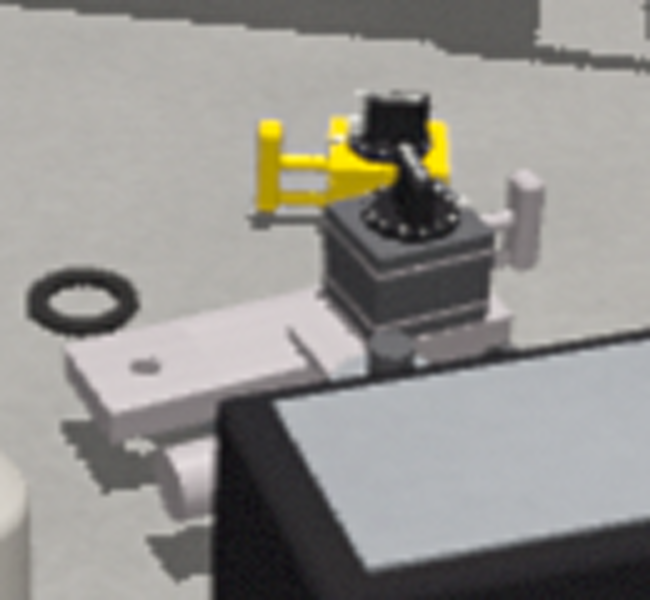

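View pics/pin.png

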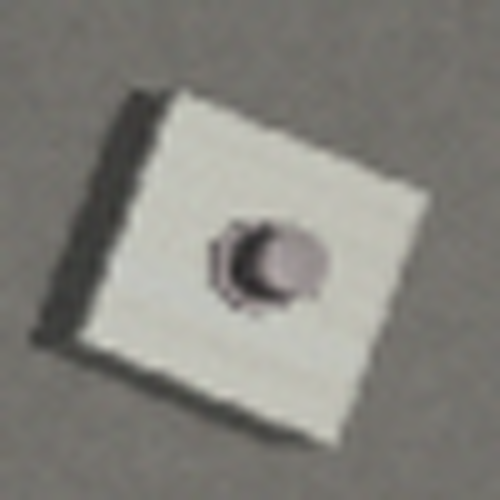

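The station yaw is about 7.8°, and the dial pointer is about 77° counter-clockwise of the rib, which is the third click. I'll refine the eyelet and pin from pixel rays.

```bash
cat >> h.py <<'E'
def ray(im,u,v,z):
    K=np.array(im['mtx']);E=np.array(im['extrinsics'])
    d=E[:3,:3]@np.array([(u-K[0,2])/K[0,0],-(v-K[1,2])/K[1,1],-1.]);o=E[:3,3]
    return o+d*(z-o[2])/d[2]
def go(x,y,z,ang=None):
    s=r.read_state();M=rot();d=np.array([x,y,z])-s['tcp_pos']
    a=np.degrees(np.arctan2(M[1,0],M[0,0]))
    print('t',round(s['time'],2),'tcp',s['tcp_pos'].round(4),'xang',a.round(2),'tilt',M[:,1].round(3),'open',round(s['opening'],4),'F',s['force'].round(1))
    print('need mm',(M.T@d*1000).round(1), 'turn',None if ang is None else round((a-ang+180)%360-180,2))
E
python3 - <<'E'
from h import *
im=get_image('top');c=im['color'].astype(float)
g=c[197:207,328:340].mean(2);w=np.clip(155-g,0,None);w[w<12]=0
v,u=np.mgrid[197:207,328:340];
# binary centroid
b=w>20
print('eye',(u[b].mean(),v[b].mean()),ray(im,u[b].mean(),v[b].mean(),.045))
bo=outline_of('pin',im);
for o in bo[:2]:
    v,u=np.nonzero(o['region']);print(o['score'],len(u),u.min(),u.max(),v.min(),v.max())
print('pin',ray(im,469.3,240.9,.082))
s=get_image('scene');save(s,'s1.png');g=s['color'].astype(int)
for l in ['pin','holder']:
  for o in outline_of(l,s)[:1]:
    v,u=np.nonzero(o['region']);print(l,o['score'],len(u),u.min(),u.max(),v.min(),v.max())
# station fit from lock top & eyelet
sc=s['color'];cv2.imwrite('pics/pins.png',cv2.resize(sc[195:255,120:185,::-1],None,fx=9,fy=9,interpolation=cv2.INTER_CUBIC))
gg=sc[212:232,285:315].mean(2).astype(int);print(gg)
E
```

```text
eye (np.float64(333.5), np.float64(201.5)) [0.57710413 0.00179374 0.045     ]
0.38 83 461 472 237 245
pin [ 0.47990345 -0.33900832  0.082     ]
pin 0.46 109 144 152 207 221
holder 0.73 1121 130 170 212 247
[[178 180 179 178 176 145 106  79  60  52  51  63 134 170 177 177 178 176
  176 173 173 172 172 174 177 189 192 196 202 203]
 [113 113 113 111  97  77  60  53  53  46  56 115 168 177 176 176 177 176
  176 178 178 189 190 196 202 205 206 206 207 207]
 [ 60  62  61  62  56  51  51  46  40  55 115 167 181 181 179 179 181 188
  191 200 204 205 207 207 208 208 209 209 211 211]
 [ 49  47  46  44  42  39  34  38  75 119 170 183 187 191 195 200 202 203
  204 204 205 207 209 211 212 211 211 210 209 209]
 [ 42  37  53  59  61  80  94 108 177 190 197 202 203 203 203 205 206 204
  205 204 203 203 207 209 210 209 208 207 208 208]
 [111 105 145 159 162 188 201 202 206 205 205 205 204 204 203 203 203 204
  203 203 203 202 204 206 207 208 208 208 208 208]
 [190 192 202 204 203 206 207 205 205 204 204 202 204 204 203 203 203 201
  203 204 204 205 206 206 208 208 208 208 209 207]
 [206 206 206 205 2
[... 906 characters left out ...]
207 208 208 207 207 207
  206 205 207 206 207 208 209 208 209 208 208 208]
 [115  99 113 166 203 208 207 206 207 207 207 207 206 206 206 206 206 207
  208 208 209 210 209 207 208 208 208 195 180 164]
 [128 103 102 118 165 202 208 208 207 206 206 206 206 207 209 208 209 209
  209 208 208 208 206 186 177 162 147 139 134 130]
 [150 116 102 101 125 195 208 207 207 208 208 209 209 210 210 208 209 208
  207 185 176 163 148 135 133 129 125 126 124 108]
 [172 149 113 102 109 166 203 210 209 210 211 209 209 209 207 187 176 164
  148 135 132 129 126 125 123 124 125 125  98  64]
 [177 173 130 103 101 119 167 204 210 209 207 186 177 164 149 134 131 129
  125 123 124 126 126 125 125 125 128 126  84  45]]
```

View pics/pins.png

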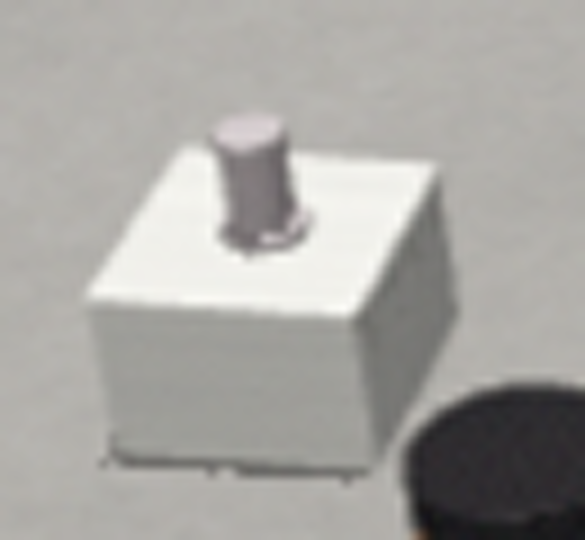

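```bash
python3 - <<'E'
from h import *
im=get_image('scene');print(ray(im,298.7,223.0,.045),ray(im,147.9,209.6,.082), ray(im,298.7-.5,222.5,.045))
E
python3 -m inch '[[-40,0,0,0,0],[-80,0,0,0,0],[-120,0,0,0,0],[-150,0,0,0,0],[-150,0,0,0,0]]' 30
python3 - <<'E'
from h import *
go(.42,0,.2,60);go(.479,-.339,.14,97.8)
E
```

```text
[ 5.80164611e-01 -4.53262172e-05  4.50000000e-02] [ 0.48574426 -0.33701614  0.082     ] [ 0.57784982 -0.00061423  0.045     ]
time: 2.02
tcp_pos: [0.1757, 0.4104, 0.2237]
orientation: [0.59, -0.59, -0.39, 0.389]
force: [-0.2, -0.1, -0.5]
opening: 0.0875
t 2.02 tcp [0.1757 0.4104 0.2237] xang 66.81 tilt [ 0.001  0.001 -1.   ] open 0.0875 F [-0.2 -0.1 -0.5]
need mm [-281.    23.5 -386.2] turn 6.81
t 2.02 tcp [0.1757 0.4104 0.2237] xang 66.81 tilt [ 0.001  0.001 -1.   ] open 0.0875 F [-0.2 -0.1 -0.5]
need mm [-569.4   83.3 -573.9] turn -30.99
```

```bash
python3 -m inch '[[-23.5,0,-32,0,0],[-47,0,-64.5,0,0],[-70.5,0,-97,0,0],[-94,0,-129.5,0,0],[-117.5,0,-162,0,0]]'; python3 -m inch '[[-23.5,0,-32,0,0],[-47,0,-64.5,0,0],[-70.5,0,-97,0,0],[-94,0,-129.5,0,0],[-117.5,0,-162,0,0]]'; python3 - <<'E'
from h import *
go(.48,-.339,.14,97.8)
E
```

```text
time: 2.43
tcp_pos: [0.2805, 0.2406, 0.2229]
orientation: [0.59, -0.59, -0.39, 0.389]
force: [1.1, 0.2, 0.7]
opening: 0.0875
time: 2.85
tcp_pos: [0.3835, 0.0681, 0.2231]
orientation: [-0.59, 0.591, 0.39, -0.389]
force: [0.9, 1.6, 0.3]
opening: 0.0877
t 2.85 tcp [0.3835 0.0681 0.2231] xang 66.79 tilt [ 0.002  0.    -1.   ] open 0.0877 F [0.9 1.6 0.3]
need mm [-336.2   83.1 -248.9] turn -31.01
```

```bash
python3 -m inch '[[-32,0,-24,-6,0],[-64,0,-48,-12,0],[-96,0,-72,-18,0],[-128,0,-95,-24,0],[-160,0,-119,-31,0]]';  python3 - <<'E'
from h import *
go(.48,-.339,.14,97.8)
E
```

```text
time: 3.27
tcp_pos: [0.4246, -0.1039, 0.2229]
orientation: [-0.472, 0.472, 0.527, -0.526]
force: [0.0, 0.3, 0.3]
opening: 0.0878
t 3.27 tcp [ 0.4246 -0.1039  0.2229] xang 96.24 tilt [ 0.001 -0.    -1.   ] open 0.0878 F [0.  0.3 0.3]
need mm [-239.7   83.   -29.5] turn -1.56
```

```bash
python3 -m inch '[[-40,8,-5,0,0],[-80,16,-10,0,0],[-120,24,-15,0,0],[-160,32,-20,0,0],[-200,40,-24,0,0]]';python3 -m inch '[[-20,10,0,0,60],[-20,10,0,0,60],[-20,10,0,0,60],[-20,10,0,0,60],[-20,10,0,0,60]]';  python3 - <<'E'
from h import *
go(.48,-.339,.09,97.8)
for n in ['top','scene']:
    im=get_image(n);save(im,n+'2.png')
E
```

```text
time: 3.68
tcp_pos: [0.4692, -0.3008, 0.1821]
orientation: [-0.473, 0.474, 0.525, -0.525]
force: [1.1, 0.7, 0.9]
opening: 0.0876
time: 4.1
tcp_pos: [0.4712, -0.3174, 0.1737]
orientation: [-0.473, 0.474, 0.526, -0.525]
force: [0.1, 0.2, 0.2]
opening: 0.067
t 4.1 tcp [ 0.4712 -0.3174  0.1737] xang 96.03 tilt [ 0.001 -0.001 -1.   ] open 0.067 F [0.1 0.2 0.2]
need mm [-22.3  83.7  -6.4] turn -1.77
```

View pics/scene2.png

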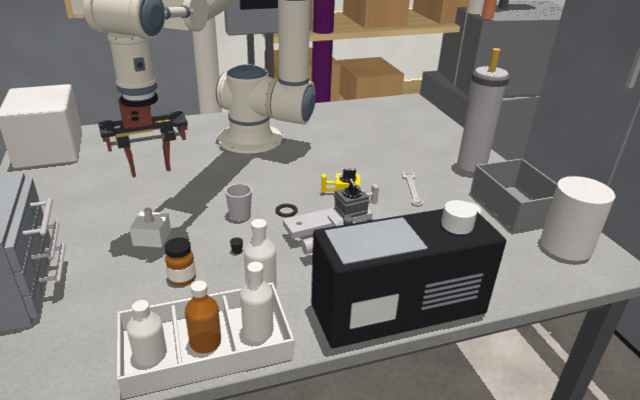

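```bash
python3 -m inch '[[-11,35,-5,-1.8,60],[-21,55,-9,-1.8,60],[-21,70,-9,-1.8,60],[-21,75,-9,-1.8,60],[-21,75,-9,-1.8,60]]';  python3 - <<'E'
from h import *
go(.4803,-.3386,.058,97.8)
for n in ['top','scene']:
    im=get_image(n);c=im['color'];c=c[205:265,430:500] if n=='top' else c[170:250,110:190]
    cv2.imwrite(f'pics/{n}3.png',cv2.resize(c[...,::-1],None,fx=8,fy=8,interpolation=cv2.INTER_CUBIC))
E
```

```text
time: 4.62
tcp_pos: [0.4815, -0.3371, 0.0966]
orientation: [0.466, -0.464, -0.533, 0.533]
force: [1.5, -0.2, 0.1]
opening: 0.0673
t 4.62 tcp [ 0.4815 -0.3371  0.0966] xang 97.81 tilt [-0.002  0.002 -1.   ] open 0.0673 F [ 1.5 -0.2  0.1]
need mm [-1.4 38.6  1.3] turn 0.01
```

View pics/scene3.png

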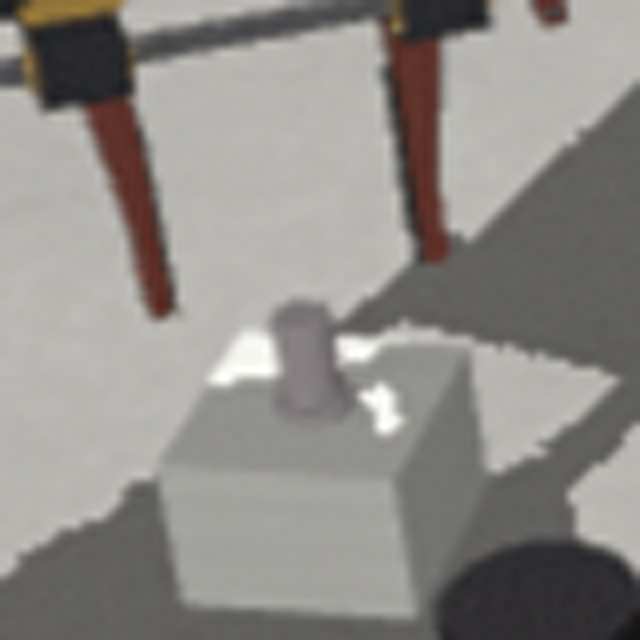

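View pics/top3.png

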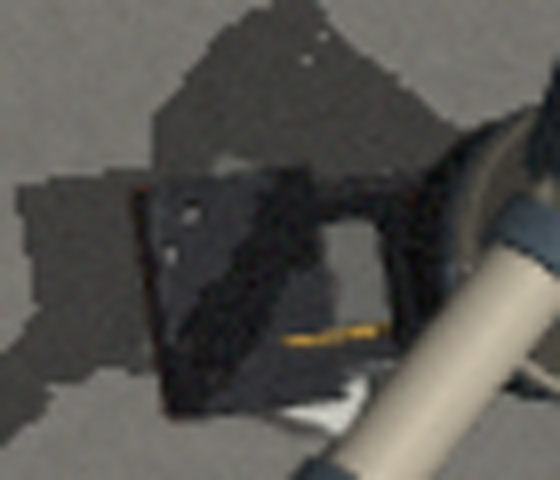

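In the scene crop the open fingertips at (160,315) and (435,260) straddle the pin head at (302,300). Next I'll descend and grip.

```bash
python3 -m inch '[[-1.4,15,1,0,60],[-1.4,28,1,0,60],[-1.4,36,1,0,60],[-1.4,38.5,1,0,60],[-1.4,38.5,1,0,60]]' 30; python3 -m inch '[[0,0,0,0,160],[0,0,0,0,230],[0,0,0,0,230],[0,0,0,0,230],[0,0,0,0,230]]' 30; python3 - <<'E'
from h import *
go(.4803,-.3386,.15,97.8)
E
```

```text
time: 5.13
tcp_pos: [0.4807, -0.3393, 0.0584]
orientation: [0.466, -0.464, -0.533, 0.533]
force: [0.4, 0.6, -0.4]
opening: 0.0672
time: 5.55
tcp_pos: [0.4812, -0.3399, 0.0596]
orientation: [-0.465, 0.465, 0.533, -0.533]
force: [0.0, 0.3, 1.3]
opening: 0.037
t 5.55 tcp [ 0.4812 -0.3399  0.0596] xang 97.75 tilt [ 0. -0. -1.] open 0.037 F [0.  0.3 1.3]
need mm [  1.4 -90.4   0.7] turn -0.05
```

```bash
python3 -m inch '[[0,1,0,0,230],[0,1,0,0,230],[0,1,0,0,230],[0,1,0,0,230],[0,1,0,0,230]]' 30; python3 - <<'E'
from h import *
go(.4803,-.3386,.15,97.8)
E
```

```text
time: 5.97
tcp_pos: [0.481, -0.3396, 0.0581]
orientation: [-0.465, 0.465, 0.533, -0.533]
force: [-0.6, -0.2, 0.6]
opening: 0.0173
t 5.97 tcp [ 0.481  -0.3396  0.0581] xang 97.76 tilt [-0.  0. -1.] open 0.0173 F [-0.6 -0.2  0.6]
need mm [  1.2 -91.9   0.6] turn -0.04
```

```bash
python3 -m inch '[[0,-15,0,0,230],[0,-45,0,0,230],[0,-75,0,0,230],[0,-95,0,0,230],[0,-102,0,0,230]]' 30; python3 - <<'E'
from h import *
go(.5775,.001,.15,97.8)
im=get_image('scene');save(im,'s4.png')
E
```

```text
time: 6.38
tcp_pos: [0.4821, -0.3407, 0.1646]
orientation: [-0.463, 0.467, 0.533, -0.533]
force: [0.1, -1.3, -0.5]
opening: 0.0172
t 6.38 tcp [ 0.4821 -0.3407  0.1646] xang 97.76 tilt [ 0.005 -0.004 -1.   ] open 0.0172 F [ 0.1 -1.3 -0.5]
need mm [ 325.7   13.7 -140.5] turn -0.04
```

View pics/s4.png

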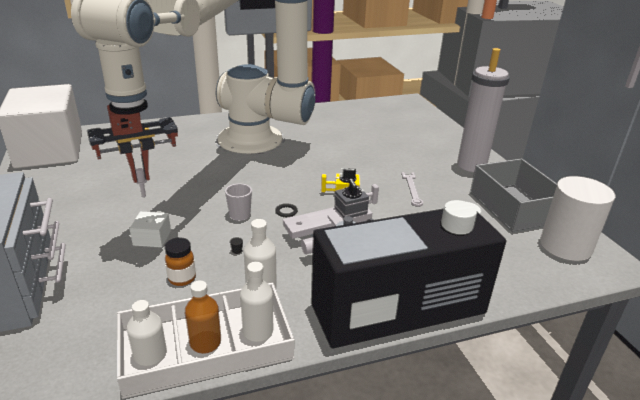

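The pin is in hand at (141,182), clear of the holder. Now I'll carry it to above the eyelet.

```bash
python3 -m inch '[[36,0,-15,0,230],[72,0,-30,0,230],[108,0,-46,0,230],[144,0,-62,0,230],[180,0,-78,0,230]]'; python3 -m inch '[[36,0,-15,0,230],[72,0,-30,0,230],[108,0,-46,0,230],[130,0,-57,0,230],[144,0,-62,0,230]]';python3 -m inch '[[0,20,0,0,230],[0,40,0,0,230],[0,50,0,0,230],[0,55,0,0,230],[0,55,0,0,230]]'; python3 - <<'E'
from h import *
go(.5775,.001,.1,97.8)
for n in ['top','scene']:
    im=get_image(n);c=im['color'];save(im,n+'5f.png');c=c[165:245,270:370] if n=='top' else c[140:240,260:360]
    cv2.imwrite(f'pics/{n}5.png',cv2.resize(c[...,::-1],None,fx=6,fy=6,interpolation=cv2.INTER_CUBIC))
E
```

```text
time: 6.85
tcp_pos: [0.5335, -0.149, 0.1578]
orientation: [0.466, -0.464, -0.532, 0.533]
force: [1.6, -0.5, -1.2]
opening: 0.0175
time: 7.27
tcp_pos: [0.5758, 0.0035, 0.1575]
orientation: [0.465, -0.463, -0.533, 0.534]
force: [0.1, -1.0, -0.6]
opening: 0.0172
time: 7.68
tcp_pos: [0.5748, 0.0001, 0.1026]
orientation: [0.466, -0.464, -0.532, 0.534]
force: [0.2, -1.0, -1.1]
opening: 0.0169
t 7.68 tcp [5.748e-01 1.000e-04 1.026e-01] xang 97.74 tilt [-0.004  0.    -1.   ] open 0.0169 F [ 0.2 -1.  -1.1]
need mm [ 0.6  2.6 -2.8] turn -0.06
```

View pics/scene5.png

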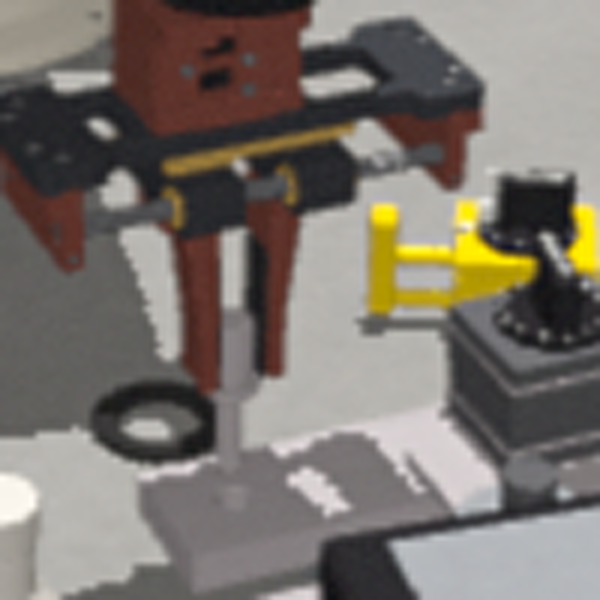

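View pics/top5.png

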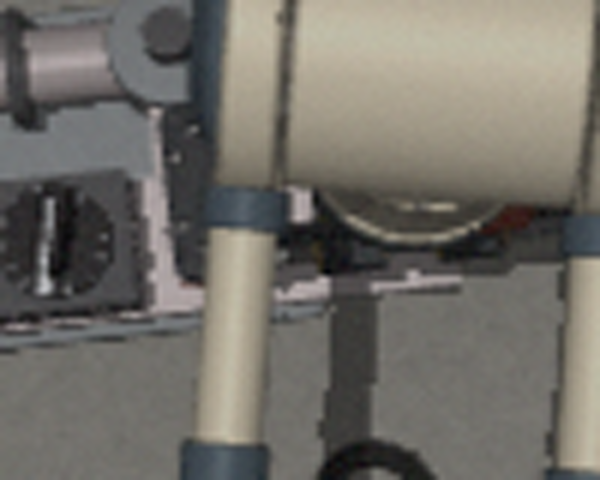

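```bash
cat >> h.py <<'E'
def proj(im,P):
    K=np.array(im['mtx']);E=np.array(im['extrinsics'])
    p=E[:3,:3].T@(np.array(P)-E[:3,3]);return np.array([K[0,0]*p[0]/-p[2]+K[0,2],-K[1,1]*p[1]/-p[2]+K[1,2]])
E
python3 - <<'E'
from h import *
im=get_image('scene');c=im['color']
print(proj(im,(.578,.0005,.045)))
d=lambda P:proj(im,P)
P=np.array((.578,.0005,.045));print('1mm x',d(P+[.001,0,0])-d(P),'y',d(P+[0,.001,0])-d(P),'z',d(P+[0,0,.001])-d(P))
print(c[196:230,288:310].mean(2).astype(int))
cv2.imwrite('pics/z6.png',cv2.resize(c[190:235,275:320,::-1],None,fx=13,fy=13,interpolation=cv2.INTER_NEAREST))
E
```

```text
[298.666108   222.46350602]
1mm x [0.1171075  0.23151438] y [ 0.40240131 -0.0639185 ] z [ 0.00452517 -0.34422716]
[[184 166  98  54  52  55  60  61  65 122 131 129 126 117  72  37  46  58
   63 104 170 179]
 [186 167 101  54  51  53  61  62  68 124 132 130 125 117  71  36  46  59
   68 121 174 179]
 [186 162  96  55  51  54  61  60  64 122 132 129 126 116  72  36  48  60
   68 126 173 180]
 [179 128  73  51  53  53  61  61  62 122 131 129 124 114  69  37  47  58
   67 125 174 181]
 [114  98  80  59  52  55  62  61  62 123 131 128 124 114  69  35  44  59
   69 125 174 179]
 [ 98  97  86  64  51  53  64  62  61 122 131 128 122 111  82  52  53  57
   69 131 174 180]
 [ 95  95  93  76  61  54  60  59  63 122 132 128 122 113 110 116 106  93
  112 167 180 179]
 [ 68  82  82  90  76  61  60  60  64 120 129 127 122 112 118 158 177 179
  178 182 181 179]
 [ 37  39  41  53  50  61  64  66  75 116 120 119 117 114 122 158 178 181
  181 181 180 178]
 [ 30  25  26  31  33  47  66  91 122 130 130 128 130 124 144 174 181 180
  179 179 177 177]
 [ 39  32  32  31  29  29  40  65 119 131 130 129 149 16
[... 1476 characters left out ...]
0 131 130 121 116 116 115 116
  114 113 115 114]
 [115 113 115 116 114 112 115 107 109 122 129 132 126 117 112 115 116 116
  117 115 114 113]
 [113 114 115 115 115 115 115 114 111 122 128 130 126 117 115 116 116 116
  117 116 114 115]
 [115 116 117 117 116 117 115 115 115 118 118 119 117 116 113 116 114 114
  116 115 113 117]
 [114 119 116 117 116 117 117 118 116 117 115 115 116 117 117 116 115 115
  116 118 118 118]
 [111 116 117 118 116 116 116 115 116 116 115 115 116 116 116 117 118 116
  117 116 118 116]
 [109 113 116 117 118 117 117 115 116 116 117 117 117 118 116 118 117 117
  118 117 121 123]
 [106 108 114 115 117 116 118 117 116 118 117 118 118 118 117 116 122 122
  125 127 127 127]]
```

View pics/z6.png

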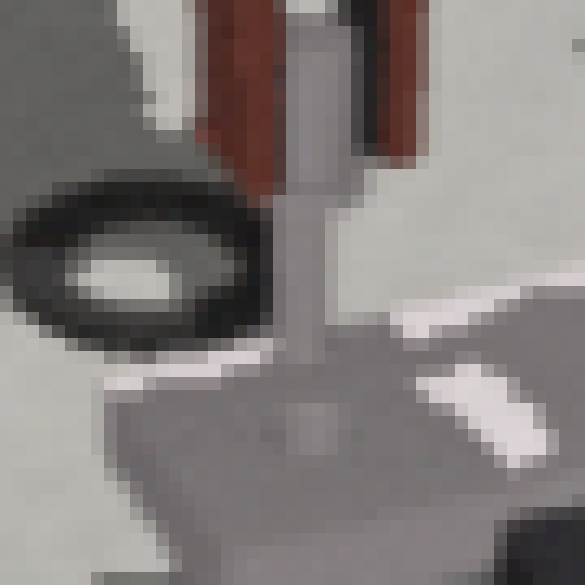

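```bash
python3 - <<'E'
from h import *
im=get_image('scene');W=world(im)
print(ray(im,297.65,217.3,.0545),ray(im,298.6,222.9,.045))
for v in range(194,219,2): print(v,W[v,297].round(4),W[v,298].round(4))
print('lever',W[226,296].round(4),W[219,305].round(4))
print(proj(im,(.5748,.0001,.0545)),proj(im,(.5748,.0001,.1026)))
print(landmark_of('pin',im)[:2],landmark_of('pin_collar',im)[:2],landmark_of('eyelet',im)[:2])
E
```

```text
[5.69719931e-01 2.73111305e-04 5.45000000e-02] [ 5.79702164e-01 -1.58982185e-04  4.50000000e-02]
194 [ 0.5799 -0.005   0.1269] [ 0.5832 -0.0035  0.1286]
196 [ 0.5806 -0.0051  0.1219] [ 0.5819 -0.0031  0.1224]
198 [ 0.5804 -0.005   0.1164] [ 0.5841 -0.0037  0.1184]
200 [ 0.5837 -0.0059  0.1131] [ 0.5843 -0.0037  0.1131]
202 [ 0.5835 -0.0058  0.1075] [ 0.5822 -0.003   0.1062]
204 [ 0.5803 -0.0048  0.0998] [ 0.583  -0.0032  0.1012]
206 [ 0.5868 -0.0067  0.0986] [ 0.5832 -0.0032  0.0958]
208 [ 0.5782 -0.0041  0.0872] [ 0.5763 -0.0011  0.0855]
210 [ 0.5779 -0.0039  0.0814] [ 0.5804 -0.0022  0.0827]
212 [ 0.5807 -0.0047  0.0777] [ 0.5823 -0.0028  0.0784]
214 [ 0.5791 -0.0042  0.0709] [ 5.74e-01 -2.00e-04  6.69e-02]
216 [ 0.5782 -0.0039  0.0646] [ 0.5802 -0.002   0.0655]
218 [0.5563 0.0026 0.0431] [ 0.5786 -0.0015  0.0587]
lever [ 0.585  -0.0081  0.041 ] [0.5698 0.0188 0.0462]
[298.17255288 218.47162926] [298.38475148 201.45190163]
[{'location': [0.5764, -0.0024, 0.0507], 'score': 0.64}] [{'location': [0.5704, -0.0024, 0.0975], 'score': 0.71}, {'location': [0.559, 0.1402, 0.0448], 'score': 0.71}] [{'location': [0.5757, -0.0006, 0.0463], 'score': 0.69}]
```

```bash
python3 -m inch '[[1,3,-3,0,230],[1,5,-3,0,230],[1,7,-3,0,230],[1,7,-3,0,230],[1,7,-3,0,230]]'; python3 - <<'E'
from h import *
go(.578,.0008,.0535,97.8)
im=get_image('scene');c=im['color']
print(proj(im,r.read_state()['tcp_pos']-[0,0,.048]))
print(c[208:230,288:310].mean(2).astype(int))
cv2.imwrite('pics/z7.png',cv2.resize(c[190:235,275:320,::-1],None,fx=13,fy=13,interpolation=cv2.INTER_NEAREST))
E
```

```text
time: 8.45
tcp_pos: [0.5787, 0.0016, 0.0978]
orientation: [0.465, -0.465, -0.533, 0.533]
force: [-1.7, -0.3, -1.7]
opening: 0.0175
t 8.45 tcp [0.5787 0.0016 0.0978] xang 97.76 tilt [-0.001  0.    -1.   ] open 0.0175 F [-1.7 -0.3 -1.7]
need mm [-0.7 44.3  0.8] turn -0.04
[299.23833555 220.84087466]
[[ 93  93  91  69  41  32  40  72  95 116 125 126 123 122 125 137 172 181
  180 180 179 181]
 [ 97  97  96  93  72  41  31  53  94 122 131 131 129 129 148 173 181 181
  180 178 178 179]
 [126  97  95  98  94  61  34  30  56 117 126 129 126 154 174 181 181 180
  180 179 179 180]
 [139 102  95  96  74  46  31  28  44 116 129 129 127 157 178 181 181 178
  177 177 177 177]
 [177 123  77  53  37  28  29  29  46 117 128 127 127 157 178 180 177 177
  176 175 176 181]
 [115  80  59  40  33  30  31  34  64 112 128 129 124 156 177 180 178 179
  192 195 200 206]
 [ 64  57  53  35  28  27  32  59  87 113 126 129 124 141 152 151 134 137
  200 212 212 214]
 [ 47  47  40  32  31  56  78 105 116 118 126 129 122 116 117 119 112 126
  200 214 215 215]
 [ 64  63  82  95 105 154 167 186 201 151 127 130 123 110
[... 545 characters left out ...]
9 129 128 120 116 115 116 115
  114 114 115 116]
 [114 114 114 113 114 115 113 109 109 121 129 131 128 116 114 116 115 117
  117 116 114 115]
 [115 115 114 116 115 115 117 114 113 121 128 130 127 117 115 116 117 115
  115 115 116 116]
 [114 118 115 115 117 116 116 117 118 119 118 118 117 117 116 117 116 117
  117 114 116 115]
 [115 117 116 115 117 117 117 116 116 117 115 116 116 116 115 116 114 116
  115 116 117 117]
 [111 117 118 117 117 116 116 116 117 114 116 118 114 117 116 116 118 117
  117 117 117 117]
 [108 112 116 115 117 116 116 116 115 116 118 118 118 119 118 118 119 117
  117 119 121 121]
 [106 109 115 115 116 116 116 118 117 117 118 117 118 117 117 118 121 123
  123 125 128 128]]
```

View pics/z7.png

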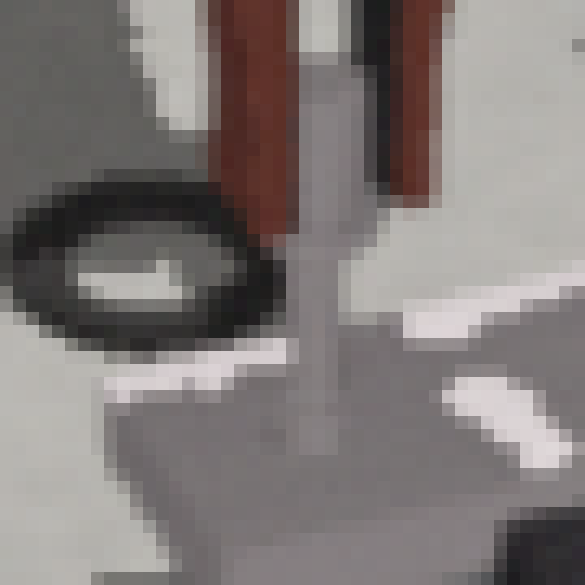

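Shaft column is at 298.6 and hole column at 298.6, so y agrees. The x residual is within about 2 mm. I'll descend gently and watch the force.

```bash
python3 -m inch '[[-0.5,2,0,0,230],[-0.5,4,0,0,230],[-0.5,6,0,0,230],[-0.5,8,0,0,230],[-0.5,8,0,0,230]]'; python3 - <<'E'
from h import *
go(.578,.0008,.0535,97.8)
E
```

```text
time: 8.92
tcp_pos: [0.5786, 0.0011, 0.0894]
orientation: [0.465, -0.465, -0.532, 0.533]
force: [0.3, -0.3, -1.2]
opening: 0.0175
t 8.92 tcp [0.5786 0.0011 0.0894] xang 97.76 tilt [-0.001  0.    -1.   ] open 0.0175 F [ 0.3 -0.3 -1.2]
need mm [-0.2 35.9  0.6] turn -0.04
```

```bash
python3 -m inch '[[0,2,0,0,230],[0,4,0,0,230],[0,6,0,0,230],[0,8,0,0,230],[0,8,0,0,230]]'; python3 - <<'E'
from h import *
go(.578,.0008,.0535,97.8)
E
```

```text
time: 9.33
tcp_pos: [0.5787, 0.0011, 0.0815]
orientation: [0.465, -0.465, -0.532, 0.533]
force: [0.8, 1.4, -0.6]
opening: 0.0174
t 9.33 tcp [0.5787 0.0011 0.0815] xang 97.76 tilt [-0.001  0.    -1.   ] open 0.0174 F [ 0.8  1.4 -0.6]
need mm [-0.2 28.   0.7] turn -0.04
```

```bash
python3 -m inch '[[0,5,0,0,230],[0,10,0,0,230],[0,15,0,0,230],[0,19,0,0,230],[0,19,0,0,230]]'; python3 -m inch '[[0,3,0,0,230],[0,5,0,0,230],[0,7,0,0,230],[0,8.5,0,0,230],[0,8.5,0,0,230]]'; python3 - <<'E'
from h import *
go(.578,.0008,.0535,97.8)
im=get_image('scene');c=im['color']
cv2.imwrite('pics/z8.png',cv2.resize(c[180:240,265:325,::-1],None,fx=10,fy=10,interpolation=cv2.INTER_CUBIC))
E
```

```text
time: 9.75
tcp_pos: [0.5782, 0.0011, 0.0616]
orientation: [0.466, -0.464, -0.532, 0.533]
force: [-0.9, 0.3, -1.1]
opening: 0.0174
time: 10.17
tcp_pos: [0.5788, 0.0011, 0.0543]
orientation: [0.465, -0.465, -0.533, 0.533]
force: [0.4, 0.6, -1.4]
opening: 0.0173
t 10.17 tcp [0.5788 0.0011 0.0543] xang 97.76 tilt [-0.  0. -1.] open 0.0173 F [ 0.4  0.6 -1.4]
need mm [-0.2  0.8  0.8] turn -0.04
```

View pics/z8.png

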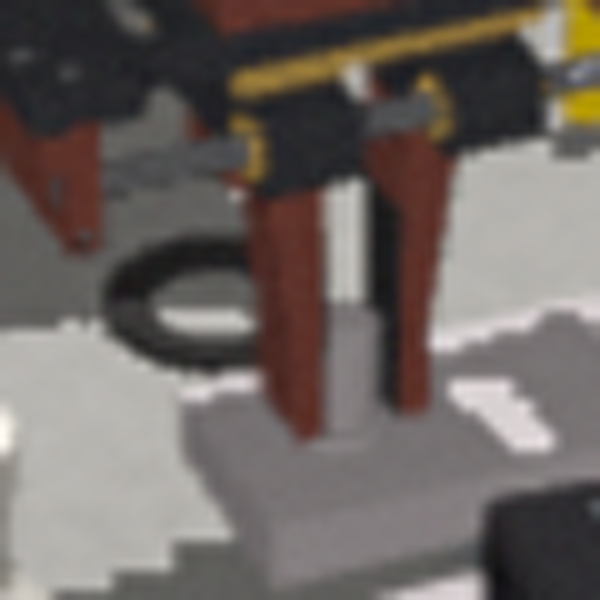

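The pin is in and its collar is about 1 mm above the lever at crop (345,440). I'll lower it the last bit and release.

```bash
python3 -m inch '[[0,0.7,0,0,230],[0,1.4,0,0,230],[0,1.4,0,0,230],[0,1.4,0,0,100],[0,1.4,0,0,100]]'; python3 -m inch '[[0,0,0,0,100],[0,0,0,0,100],[0,0,0,0,100],[0,-5,0,0,100],[0,-20,0,0,100]]'; python3 -m inch '[[0,-35,0,0,60],[0,-70,0,0,60],[0,-90,0,0,60],[0,-100,0,0,60],[0,-100,0,0,60]]';python3 - <<'E'
from h import *
go(.5608,.1393,.16,84.5)
im=get_image('scene');c=im['color']
cv2.imwrite('pics/z9.png',cv2.resize(c[150:250,265:395,::-1],None,fx=6,fy=6,interpolation=cv2.INTER_CUBIC))
E
```

```text
time: 10.63
tcp_pos: [0.5791, 0.0011, 0.0536]
orientation: [-0.465, 0.465, 0.533, -0.533]
force: [0.7, -0.4, 1.0]
opening: 0.0271
time: 11.05
tcp_pos: [0.5775, 0.0011, 0.0712]
orientation: [0.466, -0.464, -0.532, 0.534]
force: [0.7, 1.5, -1.1]
opening: 0.053
time: 11.47
tcp_pos: [0.5802, 0.001, 0.1768]
orientation: [-0.464, 0.467, 0.534, -0.531]
force: [-0.3, 0.3, 0.1]
opening: 0.0667
t 11.47 tcp [0.5802 0.001  0.1768] xang 97.75 tilt [ 0.006 -0.    -1.   ] open 0.0667 F [-0.3  0.3  0.1]
need mm [139.7  16.6   0.6] turn 13.25
```

View pics/z9.png

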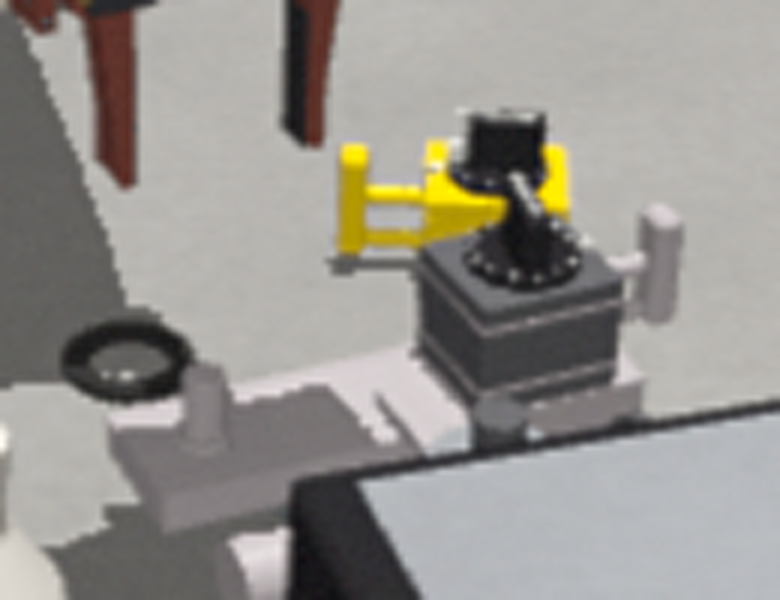

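The pin at crop (205,410) stands upright with its collar on the lever. The lock is untouched. Now the dial.

```bash
python3 -m inch '[[35,0,0,3,60],[70,0,0,7,90],[105,0,0,10,120],[130,0,0,13,135],[140,0,0,13.2,135]]';python3 - <<'E'
from h import *
go(.5602,.1395,.104,84.5)
print(r.read_state()['joint_pos'].round(3))
im=get_image('top');print(proj(im,(.5602,.1395,.125)));save(im,'t10.png')
im=get_image('scene');c=im['color']
cv2.imwrite('pics/z10.png',cv2.resize(c[130:230,305:405,::-1],None,fx=6,fy=6,interpolation=cv2.INTER_CUBIC))
E
```

```text
time: 11.93
tcp_pos: [0.5583, 0.1428, 0.1702]
orientation: [0.524, -0.522, -0.475, 0.477]
force: [-0.2, -0.9, -0.3]
opening: 0.0441
t 11.93 tcp [0.5583 0.1428 0.1702] xang 84.6 tilt [-0.005  0.    -1.   ] open 0.0441 F [-0.2 -0.9 -0.3]
need mm [-3.1 66.2 -2.5] turn 0.1
[ 1.910e-01  2.700e-02  1.390e+00  1.000e-03  1.729e+00 -1.286e+00]
[277.69160991 203.29517049]
```

View pics/z10.png

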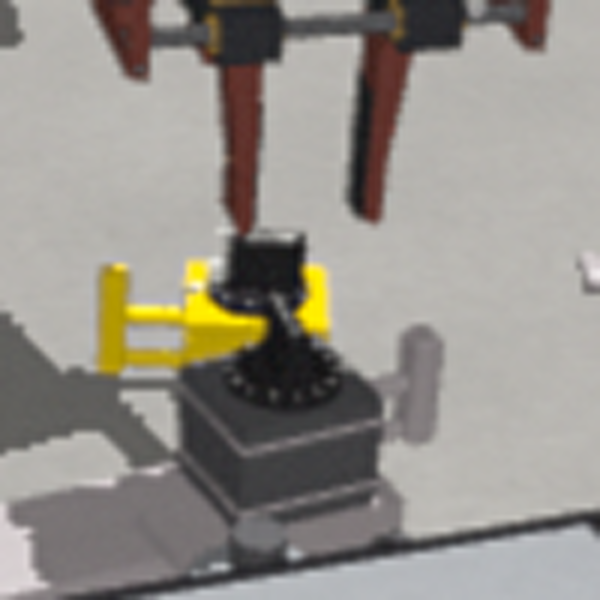

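```bash
python3 -m inch '[[-3,20,-2,0,135],[-3,35,-2,0,135],[-3,42,-2,0,135],[-3,45,-2,0,135],[-3,45,-2,0,135]]';python3 - <<'E'
from h import *
go(.5602,.1395,.104,84.5)
im=get_image('scene');c=im['color']
cv2.imwrite('pics/z11.png',cv2.resize(c[130:230,305:405,::-1],None,fx=6,fy=6,interpolation=cv2.INTER_CUBIC))
E
```

```text
time: 12.45
tcp_pos: [0.5614, 0.1355, 0.127]
orientation: [0.524, -0.523, -0.475, 0.476]
force: [0.2, -0.3, 0.0]
opening: 0.0412
t 12.45 tcp [0.5614 0.1355 0.127 ] xang 84.51 tilt [-0.002 -0.001 -1.   ] open 0.0412 F [ 0.2 -0.3  0. ]
need mm [ 3.9 23.   1.6] turn 0.01
```

View pics/z11.png

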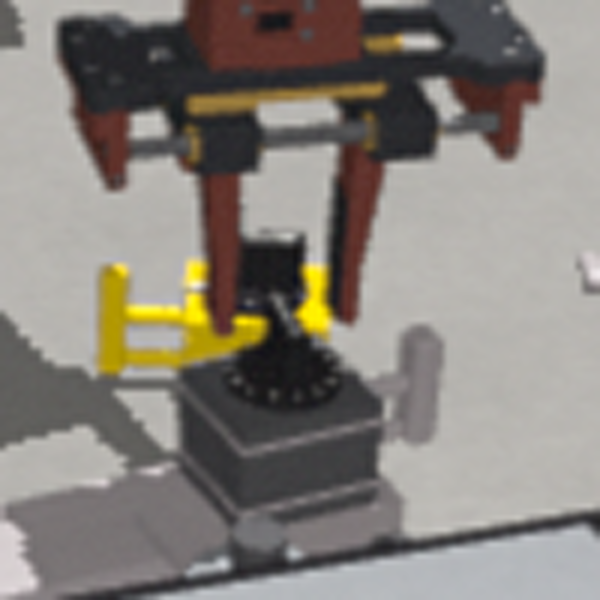

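```bash
python3 -m inch '[[4,8,1.5,0,135],[4,14,1.5,0,135],[4,20,1.5,0,135],[4,22.5,1.5,0,135],[4,22.5,1.5,0,135]]';python3 - <<'E'
from h import *
go(.5602,.1395,.104,84.5)
E
python3 -m inch '[[0,0,0,0,240],[0,0,0,0,240],[0,0,0,0,240],[0,0,0,0,240],[0,0,0,0,240]]' 25;python3 - <<'E'
from h import *
go(.5602,.1395,.104,84.5)
E
```

```text
time: 12.92
tcp_pos: [0.5601, 0.1407, 0.1046]
orientation: [0.523, -0.523, -0.475, 0.476]
force: [0.6, -0.4, -0.8]
opening: 0.0413
t 12.92 tcp [0.5601 0.1407 0.1046] xang 84.57 tilt [-0.002 -0.    -1.   ] open 0.0413 F [ 0.6 -0.4 -0.8]
need mm [-1.2  0.6 -0.2] turn 0.07
time: 13.33
tcp_pos: [0.5608, 0.1406, 0.1061]
orientation: [-0.523, 0.523, 0.476, -0.476]
force: [0.5, -0.7, -3.1]
opening: 0.012
t 13.33 tcp [0.5608 0.1406 0.1061] xang 84.55 tilt [ 0.001 -0.    -1.   ] open 0.012 F [ 0.5 -0.7 -3.1]
need mm [-1.2  2.1  0.5] turn 0.05
```

```bash
python3 -m inch '[[0,0,0,7,240],[0,0,0,14,240],[0,0,0,21,240],[0,0,0,28,240],[0,0,0,35,240]]'; python3 -m inch '[[0,0,0,7,240],[0,0,0,14,240],[0,0,0,21,240],[0,0,0,28,240],[0,0,0,35,240]]';  python3 -m inch '[[0,0,0,3,240],[0,0,0,6,240],[0,0,0,7,240],[0,0,0,7,240],[0,0,0,7,240]]'; python3 - <<'E'
from h import *
go(.5602,.1395,.104,7.8);print(r.read_state()['torque'])
E
```

```text
time: 13.75
tcp_pos: [0.5606, 0.1397, 0.1061]
orientation: [-0.642, 0.644, 0.294, -0.295]
force: [-0.8, -3.1, 2.2]
opening: 0.0117
time: 14.17
tcp_pos: [0.5603, 0.1393, 0.1061]
orientation: [-0.701, 0.703, 0.087, -0.088]
force: [-2.5, -4.8, 2.6]
opening: 0.0118
time: 14.58
tcp_pos: [0.5607, 0.1396, 0.1062]
orientation: [-0.705, 0.706, 0.047, -0.047]
force: [-1.2, -4.6, 2.4]
opening: 0.0121
t 14.58 tcp [0.5607 0.1396 0.1062] xang 7.56 tilt [ 0.    -0.002 -1.   ] open 0.0121 F [-1.2 -4.6  2.4]
need mm [-0.5  2.2 -0. ] turn -0.24
[-1.09824631  0.29138568 -0.00572993]
```

```bash
python3 -m inch '[[0,0,0,0,240],[0,0,0,0,140],[0,0,0,0,140],[0,0,0,0,140],[0,0,0,0,140]]'; python3 -m inch '[[0,-15,0,0,140],[0,-45,0,0,140],[0,-70,0,0,140],[0,-80,0,0,140],[0,-80,0,0,140]]'; python3 - <<'E'
from h import *
go(.5513,.2045,.13,7.8)
for n in ['scene','top']:
    im=get_image(n);c=im['color']
    print([(np.round(o['location'],4).tolist(),round(o['score'],2)) for l in ('dial_pointer','lock_index','shackle_grip','lock') for o in landmark_of(l,im)[:3]])
    c=c[130:230,305:405] if n=='scene' else c[160:240,230:350]
    cv2.imwrite(f'pics/z12{n}.png',cv2.resize(c[...,::-1],None,fx=6,fy=6,interpolation=cv2.INTER_CUBIC))
E
```

```text
time: 15.0
tcp_pos: [0.5607, 0.1412, 0.1057]
orientation: [0.706, -0.705, -0.047, 0.047]
force: [1.0, 0.1, 0.3]
opening: 0.035
time: 15.42
tcp_pos: [0.562, 0.1412, 0.1893]
orientation: [0.706, -0.705, -0.049, 0.045]
force: [-0.7, 0.4, 1.0]
opening: 0.0396
t 15.42 tcp [0.562  0.1412 0.1893] xang 7.58 tilt [ 0.006  0.001 -1.   ] open 0.0396 F [-0.7  0.4  1. ]
need mm [-2.6 59.3 64.1] turn -0.22
[([0.5641, 0.1635, 0.1048], 0.73), ([0.4377, -0.117, -0.0018], 0.36), ([0.4056, 0.1552, 0.0576], 0.75), ([0.5632, 0.1732, 0.0988], 0.59), ([0.3949, 0.1247, 0.0477], 0.65), ([0.5602, 0.2027, 0.092], 0.55), ([0.5754, -0.0025, 0.0458], 0.47), ([0.4157, 0.1857, -0.0007], 0.82), ([0.5604, 0.141, 0.0437], 0.6), ([0.5759, -0.0017, 0.0015], 0.39)]
[([0.4094, 0.1616, 0.0598], 0.59), ([0.4037, 0.1582, 0.0529], 0.63), ([0.3966, 0.1219, 0.0473], 0.56), ([0.414, 0.1868, -0.0005], 0.98), ([0.7267, -0.1312, 0.0014], 0.71)]
```

View pics/z12scene.png

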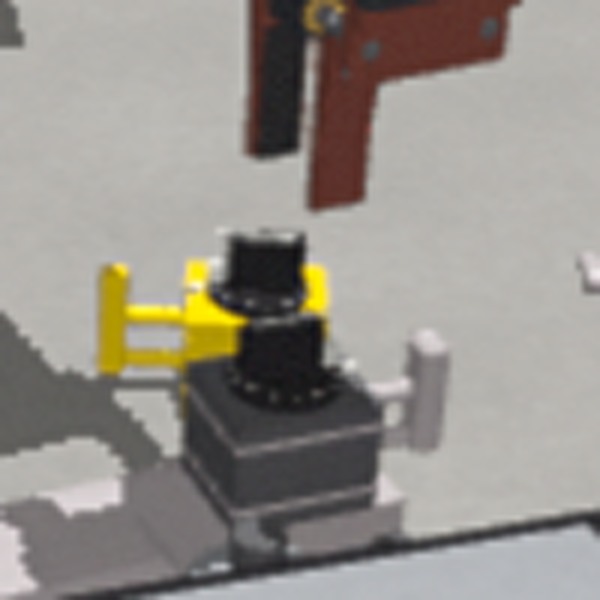

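View pics/z12top.png

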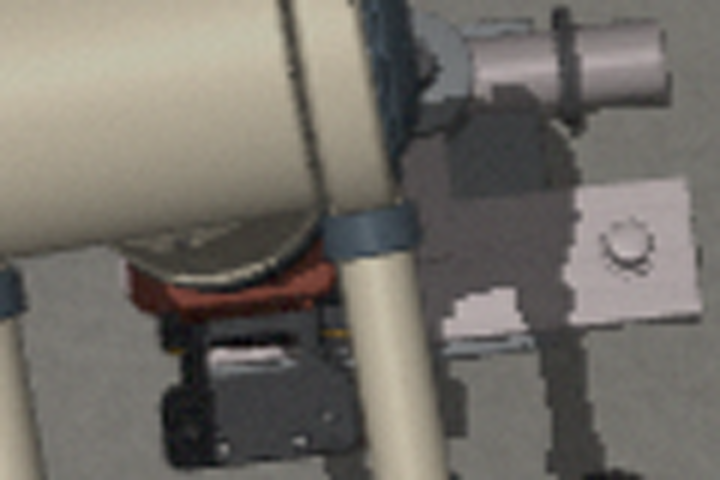

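```bash
python3 -m inch '[[0,0,15,1,140],[0,0,35,2,140],[0,0,55,3,140],[0,0,64,3,140],[0,0,64,3,140]]'; python3 - <<'E'
from h import *
go(.5555,.2043,.074,4.6)
im=get_image('scene');c=im['color'];W=world(im)
print(W[185:200:3,375:381].round(4))
print(proj(im,(.5555,.2043,.104)))
cv2.imwrite(f'pics/z13.png',cv2.resize(c[130:230,320:420,::-1],None,fx=6,fy=6,interpolation=cv2.INTER_CUBIC))
E
```

```text
time: 16.33
tcp_pos: [0.5518, 0.2058, 0.1855]
orientation: [0.707, -0.706, -0.029, 0.029]
force: [0.5, -0.4, 1.3]
opening: 0.0395
t 16.33 tcp [0.5518 0.2058 0.1855] xang 4.72 tilt [-0.  0. -1.] open 0.0395 F [ 0.5 -0.4  1.3]
need mm [  3.6 111.5  -1.8] turn 0.12
[[[ 5.520e-01  2.039e-01  1.025e-01]
  [ 5.521e-01  2.065e-01  1.022e-01]
  [ 5.507e-01  2.100e-01  1.008e-01]
  [ 3.984e-01  2.893e-01  1.000e-03]
  [ 3.964e-01  2.935e-01 -9.000e-04]
  [ 4.004e-01  2.945e-01  1.300e-03]]

 [[ 5.641e-01  1.987e-01  1.017e-01]
  [ 5.590e-01  2.040e-01  9.790e-02]
  [ 5.670e-01  2.027e-01  1.028e-01]
  [ 5.658e-01  2.060e-01  1.016e-01]
  [ 5.646e-01  2.093e-01  1.003e-01]
  [ 4.130e-01  2.892e-01 -6.000e-04]]

 [[ 5.650e-01  1.991e-01  9.350e-02]
  [ 5.677e-01  2.005e-01  9.490e-02]
  [ 5.660e-01  2.041e-01  9.340e-02]
  [ 5.670e-01  2.063e-01  9.360e-02]
  [ 5.644e-01  2.103e-01  9.140e-02]
  [ 4.234e-01  2.849e-01 -3.700e-03]]

 [[ 5.650e-01  2.000e-01  8.480e-02]
  [ 5.648e-01  2.028e-01  8.420e-02]
  [ 5.626e-01  2.066e-01  8.230e-02]
  [ 5.620e-01  2.097e-01  8.140e-02]
  [ 4.401e-01  2.743e-01 -1.900e-03]
  [ 4.390e-01  2.780e-01 -3.200e-03]]

 [[ 5.664e-01  2.001e-01  7.680e-02]
  [ 5.683e-01  2.019e-01  7.770e-02]
  [ 5.637e-01  2.070e-01  7.410e-02]
  [ 5.621e-01  2.105e-01  7.260e-02]
  [ 4.567e-01  2.669e-01 -5.000e-04]
  [ 4.547e-01  2.710e-01 -2.500e-03]]]
[375.77836264 185.16053535]
```

View pics/z13.png

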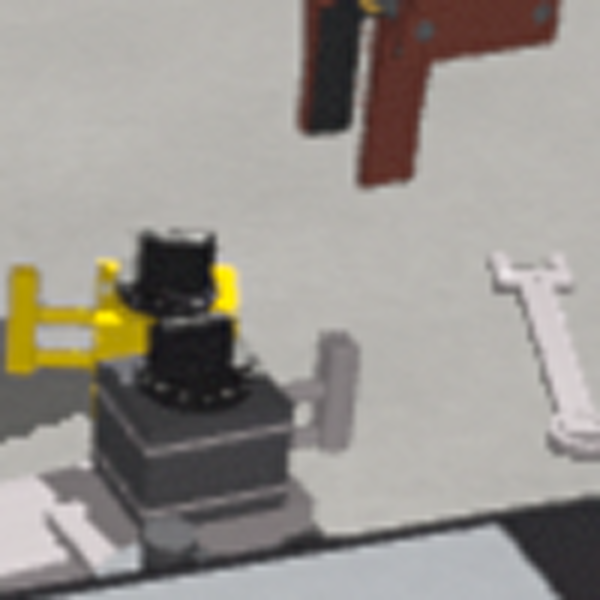

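Block front face at x≈0.565 gives a centre of about (0.556, 0.204), as predicted. Descending over it.

```bash
python3 -m inch '[[3,30,-2,0,140],[4,55,-2,0,140],[4,70,-2,0,140],[4,74,-2,0,140],[4,74,-2,0,140]]'; python3 - <<'E'
from h import *
go(.556,.2043,.076,4.6)
im=get_image('scene');c=im['color']
cv2.imwrite(f'pics/z14.png',cv2.resize(c[130:230,320:420,::-1],None,fx=6,fy=6,interpolation=cv2.INTER_CUBIC))
E
```

```text
time: 16.8
tcp_pos: [0.5558, 0.2013, 0.1102]
orientation: [-0.706, 0.707, 0.027, -0.029]
force: [0.7, 0.1, 0.1]
opening: 0.0398
t 16.8 tcp [0.5558 0.2013 0.1102] xang 4.52 tilt [-0.003 -0.001 -1.   ] open 0.0398 F [0.7 0.1 0.1]
need mm [ 0.5 34.2  3. ] turn -0.08
```

View pics/z14.png

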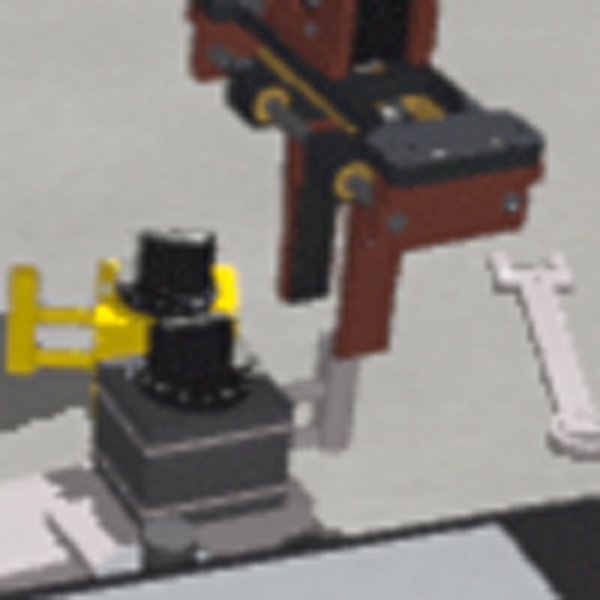

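```bash
python3 -m inch '[[0.5,10,3,0,140],[0.5,20,3,0,140],[0.5,28,3,0,140],[0.5,33,3,0,140],[0.5,33,3,0,140]]'; python3 -m inch '[[0,0,0,0,240],[0,0,0,0,240],[0,0,0,0,240],[0,0,0,0,240],[0,0,0,0,240]]' 35;python3 - <<'E'
from h import *
go(.556,.2043,.076,4.6)
E
```

```text
time: 17.27
tcp_pos: [0.5558, 0.2053, 0.0768]
orientation: [-0.706, 0.707, 0.027, -0.029]
force: [-0.2, 0.2, -0.1]
opening: 0.0397
time: 17.68
tcp_pos: [0.5568, 0.2057, 0.0794]
orientation: [0.707, -0.706, -0.028, 0.028]
force: [-0.4, -1.1, 1.9]
opening: 0.0175
t 17.68 tcp [0.5568 0.2057 0.0794] xang 4.55 tilt [ 0.001  0.    -1.   ] open 0.0175 F [-0.4 -1.1  1.9]
need mm [-0.9  3.4 -1.3] turn -0.05
```

```bash
python3 -m inch '[[0,0,2,0,240],[0,0,4,0,240],[0,0,7,0,240],[0,0,10,0,240],[0,0,10,0,240]]';python3 - <<'E'
from h import *
go(.556,.2317,.076,4.6)
E
```

```text
time: 18.1
tcp_pos: [0.5561, 0.2162, 0.0793]
orientation: [0.707, -0.706, -0.029, 0.028]
force: [-0.7, 0.4, 4.2]
opening: 0.0174
t 18.1 tcp [0.5561 0.2162 0.0793] xang 4.58 tilt [ 0.001  0.001 -1.   ] open 0.0174 F [-0.7  0.4  4.2]
need mm [ 1.2  3.3 15.4] turn -0.02
```

```bash
python3 -m inch '[[0,0,4,0,240],[0,0,8,0,240],[0,0,12,0,240],[0,0,15,0,240],[0,0,16.5,0,240]]';python3 -m inch '[[0,0,0.5,0,240],[0,0,0.5,0,240],[0,0,0.5,0,240],[0,0,0.5,0,240],[0,0,0.5,0,240]]';python3 - <<'E'
from h import *
go(.556,.2317,.076,4.6)
im=get_image('scene');c=im['color']
cv2.imwrite(f'pics/z15.png',cv2.resize(c[130:230,320:420,::-1],None,fx=6,fy=6,interpolation=cv2.INTER_CUBIC))
E
```

```text
time: 18.52
tcp_pos: [0.5546, 0.2322, 0.0789]
orientation: [-0.706, 0.707, 0.028, -0.028]
force: [0.5, -5.2, 4.0]
opening: 0.0176
time: 18.93
tcp_pos: [0.5546, 0.2322, 0.0788]
orientation: [-0.706, 0.707, 0.028, -0.028]
force: [1.2, -3.0, 4.0]
opening: 0.0178
t 18.93 tcp [0.5546 0.2322 0.0788] xang 4.54 tilt [ 0. -0. -1.] open 0.0178 F [ 1.2 -3.   4. ]
need mm [ 1.4  2.8 -0.6] turn -0.06
```

View pics/z15.png

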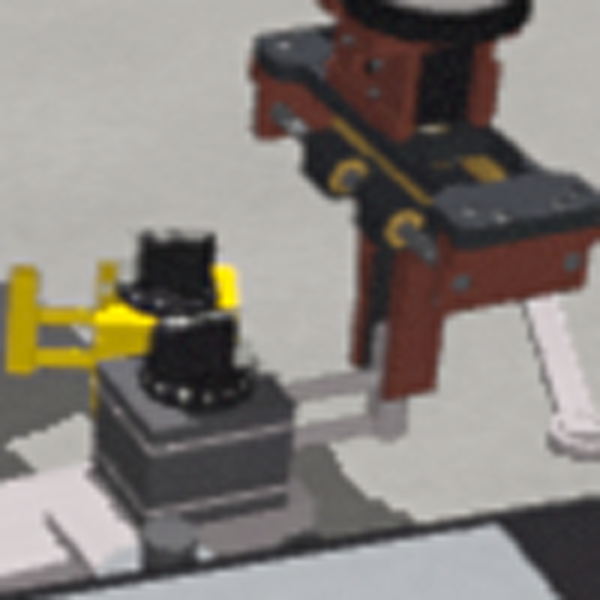

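```bash
python3 -m inch '[[0,0,0.7,0,240],[0,0,1.5,0,240],[0,0,1.5,0,240],[0,0,1.5,0,240],[0,0,1.5,0,240]]';python3 - <<'E'
from h import *
go(.556,.2317,.076,4.6)
E
```

```text
time: 19.4
tcp_pos: [0.5543, 0.2326, 0.0785]
orientation: [-0.706, 0.707, 0.028, -0.028]
force: [-0.5, -7.3, 4.6]
opening: 0.0176
t 19.4 tcp [0.5543 0.2326 0.0785] xang 4.5 tilt [-0.001 -0.002 -1.   ] open 0.0176 F [-0.5 -7.3  4.6]
need mm [ 1.6  2.5 -1. ] turn -0.1
```

The shackle is at its stop: moved 0.4 mm of the 1.5 mm commanded, and force grew to 7 N. Now I'll release, rise and measure the lock for the lift.

```bash
python3 -m inch '[[0,0,-1,0,140],[0,0,-1,0,140],[0,0,-1,0,140],[0,0,-1,0,140],[0,-5,-1,0,140]]'; python3 -m inch '[[0,-25,0,0,100],[0,-60,0,0,60],[0,-80,0,0,52],[0,-95,0,0,52],[0,-95,0,0,52]]';python3 - <<'E'
from h import *
go(.56,.1395,.15,4.6)
im=get_image('top');save(im,'t16.png')
im=get_image('scene');c=im['color']
cv2.imwrite(f'pics/z16.png',cv2.resize(c[130:230,320:420,::-1],None,fx=6,fy=6,interpolation=cv2.INTER_CUBIC))
print([(np.round(o['location'],4).tolist(),round(o['score'],2)) for l in ('dial_pointer','lock_index','shackle_grip','lock') for o in landmark_of(l,im)[:3]])
E
```

```text
time: 19.82
tcp_pos: [0.5536, 0.2332, 0.0823]
orientation: [-0.706, 0.707, 0.027, -0.029]
force: [0.4, 0.0, -0.4]
opening: 0.0395
time: 20.23
tcp_pos: [0.5559, 0.2338, 0.184]
orientation: [0.707, -0.706, -0.031, 0.026]
force: [1.0, 0.7, 0.3]
opening: 0.0685
t 20.23 tcp [0.5559 0.2338 0.184 ] xang 4.58 tilt [ 0.007  0.003 -1.   ] open 0.0685 F [1.  0.7 0.3]
need mm [ -3.7  33.7 -94.4] turn -0.02
[([0.5631, 0.1649, 0.1049], 0.83), ([0.4098, 0.1658, 0.0578], 0.79), ([0.5833, -0.1463, -0.0034], 0.37), ([0.5616, 0.1694, 0.0998], 0.88), ([0.4058, 0.1551, 0.0596], 0.67), ([0.5645, 0.1362, 0.0455], 0.26), ([0.3943, 0.125, 0.0487], 0.72), ([0.5595, 0.1693, 0.0986], 0.32), ([0.5612, 0.1416, 0.0454], 0.72), ([0.4171, 0.1856, -0.0014], 0.7)]
```

View pics/z16.png

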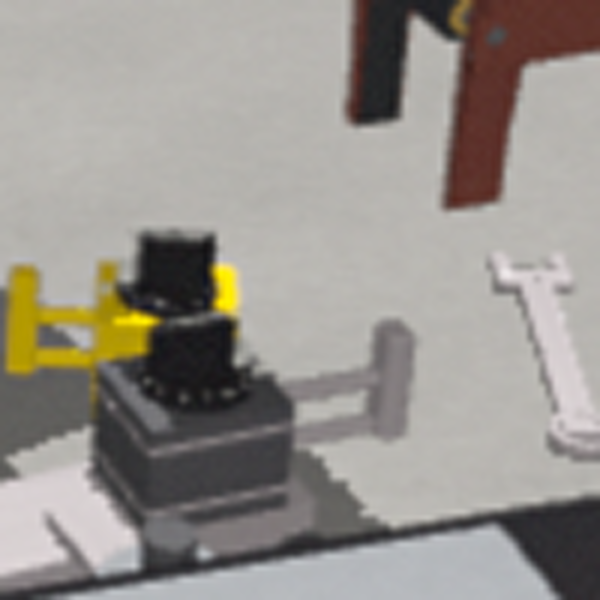

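View pics/t16.png

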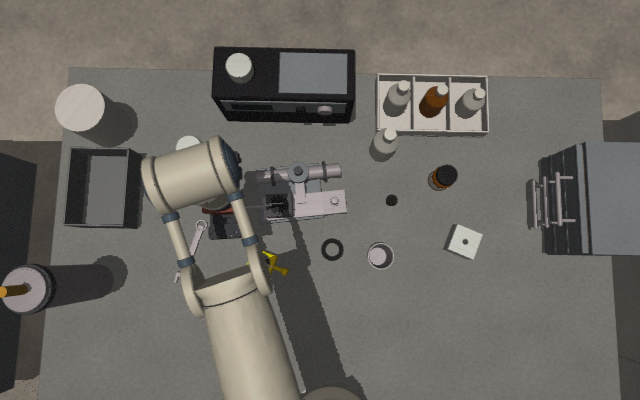

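The shackle is out (bars visible at (335,400) in the crop), and the pointer faces the rib. Now moving over the lock body.

```bash
python3 -m inch '[[-1,0,-25,0,52],[-2,0,-55,0,52],[-4,0,-80,0,52],[-4,0,-92,0,52],[-4,0,-94,0,52]]'; python3 -m inch '[[0,15,0,0,52],[0,30,0,0,52],[0,40,0,0,52],[0,40,0,0,52],[0,40,0,0,52]]';python3 - <<'E'
from h import *
go(.56,.1395,.058,4.6)
im=get_image('scene');c=im['color']
cv2.imwrite(f'pics/z17.png',cv2.resize(c[130:230,300:400,::-1],None,fx=6,fy=6,interpolation=cv2.INTER_CUBIC))
E
```

```text
time: 20.95
tcp_pos: [0.5579, 0.137, 0.178]
orientation: [-0.706, 0.707, 0.027, -0.028]
force: [0.2, 0.4, -1.0]
opening: 0.0702
time: 21.37
tcp_pos: [0.5574, 0.1396, 0.1379]
orientation: [0.707, -0.707, -0.028, 0.029]
force: [-0.2, -0.8, -0.9]
opening: 0.0698
t 21.37 tcp [0.5574 0.1396 0.1379] xang 4.6 tilt [-0.002 -0.    -1.   ] open 0.0698 F [-0.2 -0.8 -0.9]
need mm [ 2.7 79.9 -0.4] turn 0.0
```

View pics/z17.png

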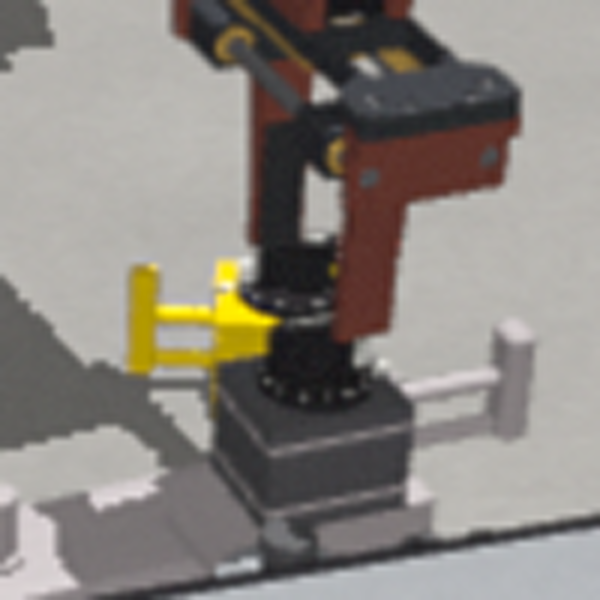

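```bash
python3 -m inch '[[2.5,5,0,0,52],[2.5,15,0,0,52],[2.5,25,0,0,52],[2.5,32,0,0,52],[2.5,36,0,0,52]]'; python3 -m inch '[[0,3,0,0,52],[0,5,0,0,52],[0,7,0,0,52],[0,8,0,0,52],[0,8,0,0,52]]';python3 - <<'E'
from h import *
go(.56,.1395,.058,4.6)
im=get_image('scene');c=im['color']
cv2.imwrite(f'pics/z18.png',cv2.resize(c[130:230,300:400,::-1],None,fx=6,fy=6,interpolation=cv2.INTER_CUBIC))
E
```

```text
time: 21.83
tcp_pos: [0.5596, 0.139, 0.1007]
orientation: [-0.706, 0.707, 0.027, -0.029]
force: [-0.2, -0.2, 0.1]
opening: 0.0701
time: 22.25
tcp_pos: [0.5605, 0.1391, 0.0948]
orientation: [0.707, -0.707, -0.028, 0.028]
force: [0.6, 0.7, -0.3]
opening: 0.07
t 22.25 tcp [0.5605 0.1391 0.0948] xang 4.56 tilt [ 0.  0. -1.] open 0.07 F [ 0.6  0.7 -0.3]
need mm [-0.5 36.8  0.4] turn -0.04
```

View pics/z18.png

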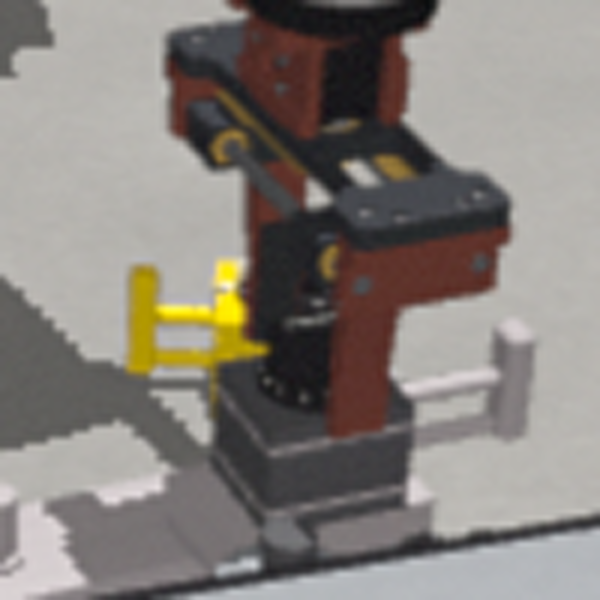

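```bash
python3 -m inch '[[0,4,0,0,52],[0,9,0,0,52],[0,14,0,0,52],[0,18,0,0,52],[0,20,0,0,52]]'; python3 -m inch '[[0,4,0,0,52],[0,8,0,0,52],[0,12,0,0,52],[0,14,0,0,52],[0,14,0,0,52]]';python3 - <<'E'
from h import *
go(.56,.1395,.058,4.6)
im=get_image('scene');c=im['color']
cv2.imwrite(f'pics/z19.png',cv2.resize(c[130:230,300:400,::-1],None,fx=6,fy=6,interpolation=cv2.INTER_CUBIC))
E
```

```text
time: 22.72
tcp_pos: [0.5599, 0.139, 0.0736]
orientation: [-0.706, 0.707, 0.028, -0.029]
force: [0.5, -0.3, 0.7]
opening: 0.0699
time: 23.13
tcp_pos: [0.5601, 0.1391, 0.06]
orientation: [-0.706, 0.707, 0.028, -0.028]
force: [-0.4, -0.4, 0.1]
opening: 0.07
t 23.13 tcp [0.5601 0.1391 0.06  ] xang 4.56 tilt [-0.001 -0.    -1.   ] open 0.07 F [-0.4 -0.4  0.1]
need mm [-0.1  2.   0.4] turn -0.04
```

View pics/z19.png

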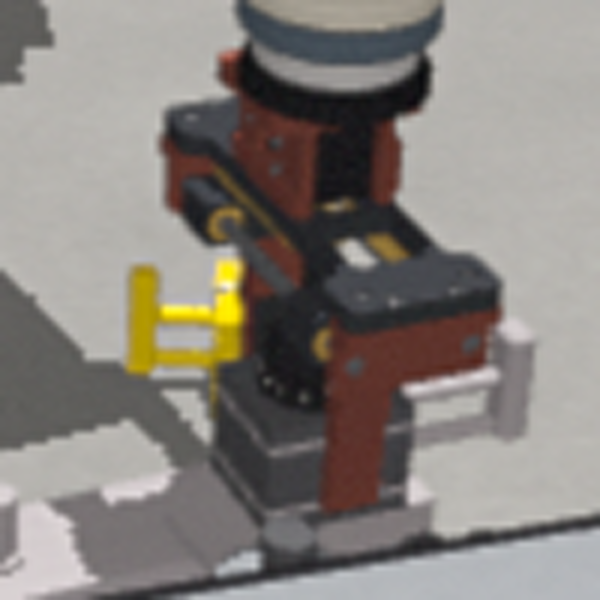

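The fingers straddle the lock body with no contact so far. Closing.

```bash
python3 -m inch '[[0,0,0,0,110],[0,0,0,0,130],[0,0,0,0,150],[0,0,0,0,150],[0,0,0,0,150]]' 45;python3 -m inch '[[0,0,0,0,150],[0,0,0,0,150],[0,0,0,0,150],[0,-2,0,0,150],[0,-4,0,0,150]]'; python3 - <<'E'
from h import *
go(.56,.1395,.058,4.6)
E
```

```text
time: 23.6
tcp_pos: [0.5606, 0.1392, 0.0611]
orientation: [0.707, -0.707, -0.028, 0.028]
force: [-0.3, -0.4, 1.0]
opening: 0.0555
time: 24.02
tcp_pos: [0.5595, 0.1389, 0.0634]
orientation: [-0.706, 0.707, 0.027, -0.029]
force: [0.0, 0.4, -4.8]
opening: 0.0561
t 24.02 tcp [0.5595 0.1389 0.0634] xang 4.56 tilt [-0.003 -0.001 -1.   ] open 0.0561 F [ 0.   0.4 -4.8]
need mm [0.6 5.4 0.5] turn -0.04
```

```bash
python3 -m inch '[[0,-5,0,0,150],[0,-10,0,0,150],[0,-15,0,0,150],[0,-20,0,0,150],[0,-25,0,0,150]]';python3 -m inch '[[0,-10,0,0,150],[0,-20,0,0,150],[0,-30,0,0,150],[0,-40,0,0,150],[0,-45,0,0,150]]'; python3 - <<'E'
from h import *
go(.56,.1395,.2,4.6)
im=get_image('scene');c=im['color']
cv2.imwrite(f'pics/z20.png',cv2.resize(c[100:250,265:415,::-1],None,fx=4,fy=4,interpolation=cv2.INTER_CUBIC))
E
```

```text
time: 24.43
tcp_pos: [0.5605, 0.1391, 0.0905]
orientation: [0.707, -0.707, -0.028, 0.028]
force: [-0.1, 0.1, -3.8]
opening: 0.0557
time: 24.85
tcp_pos: [0.5612, 0.1393, 0.1374]
orientation: [0.707, -0.706, -0.029, 0.027]
force: [0.5, -0.8, -3.4]
opening: 0.0557
t 24.85 tcp [0.5612 0.1393 0.1374] xang 4.56 tilt [ 0.003  0.001 -1.   ] open 0.0557 F [ 0.5 -0.8 -3.4]
need mm [ -1.  -62.6   0.3] turn -0.04
```

View pics/z20.png

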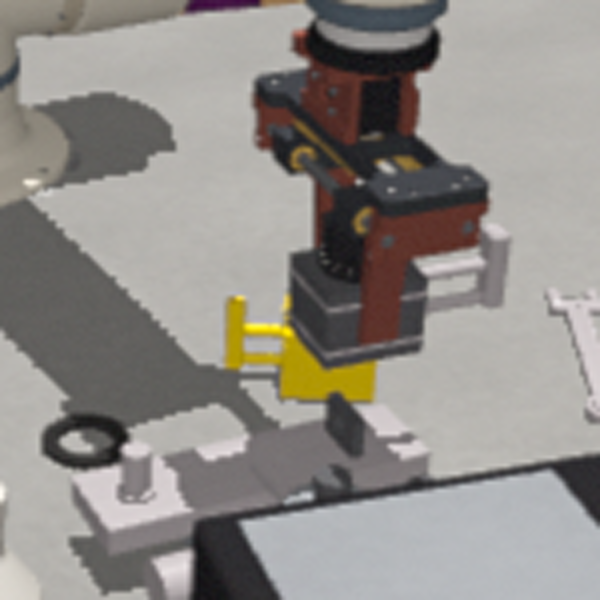

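The lock is off the hasp and level. The pin still stands in the eyelet at (137,470). The underside is at about 0.12 m, so I'll raise it another 70 mm.

```bash
python3 -m inch '[[0,-12,0,0,150],[0,-28,0,0,150],[0,-45,0,0,150],[0,-60,0,0,150],[0,-70,0,0,150]]';python3 -m inch '[[0,0,0,0,150],[0,0,0,0,150],[0,0,0,0,150],[0,0,0,0,150],[0,0,0,0,150]]';python3 -m inch '[[0,0,0,0,150],[0,0,0,0,150],[0,0,0,0,150],[0,0,0,0,150],[0,0,0,0,150]]'; python3 - <<'E'
from h import *
go(.56,.1395,.2,4.6);print(abs(r.read_state()['dq']).max())
im=get_image('scene');c=im['color']
for l in ('lock','pin','pin_collar','eyelet','shackle_grip'):print(l,[(np.round(o['location'],4).tolist(),round(o['score'],2))for o in landmark_of(l,im)[:3]])
cv2.imwrite(f'pics/z21.png',cv2.resize(c[80:250,265:415,::-1],None,fx=3.5,fy=3.5,interpolation=cv2.INTER_CUBIC))
E
```

```text
time: 25.32
tcp_pos: [0.5607, 0.1392, 0.2069]
orientation: [0.707, -0.706, -0.029, 0.028]
force: [-0.2, -0.1, -5.3]
opening: 0.0558
time: 25.73
tcp_pos: [0.56, 0.1391, 0.2034]
orientation: [-0.706, 0.707, 0.027, -0.029]
force: [-0.4, 0.2, -5.4]
opening: 0.0559
time: 26.15
tcp_pos: [0.5604, 0.1391, 0.2048]
orientation: [0.707, -0.707, -0.028, 0.028]
force: [0.3, 0.1, -4.5]
opening: 0.0557
t 26.15 tcp [0.5604 0.1391 0.2048] xang 4.56 tilt [-0. -0. -1.] open 0.0557 F [ 0.3  0.1 -4.5]
need mm [-0.4  4.8  0.4] turn -0.04
0.0013694488333724076
lock [([0.5608, 0.1412, 0.185], 0.94), ([0.4166, 0.19, -0.0034], 0.58), ([0.5617, 0.1422, 0.0464], 0.48)]
pin [([0.4771, -0.3381, -0.0002], 0.57), ([0.5779, 0.0007, 0.001], 0.55)]
pin_collar [([0.5719, 0.0011, 0.0453], 0.68)]
eyelet []
shackle_grip [([0.3937, 0.1274, 0.048], 0.72), ([0.5571, 0.2303, 0.2362], 0.63)]
```

View pics/z21.png

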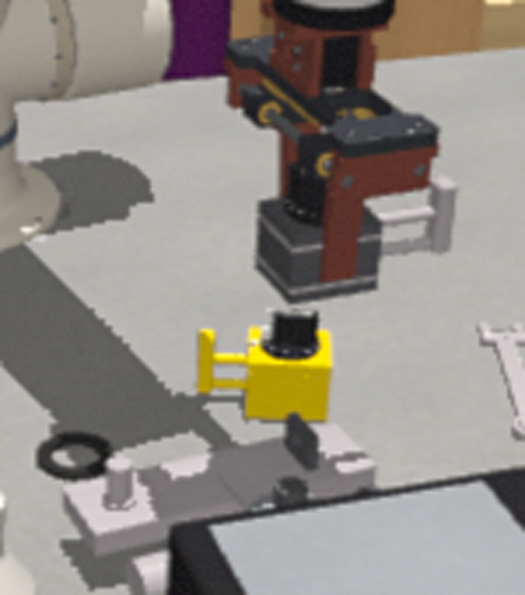

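The picture shows the lock held level at about (318,240), with the shackle out and the pin upright in the eyelet at (120,480). The underside is at about 0.185 m and the arm is still.

```bash
python3 -c "from bench import r;print(r.job_done())"
```

```text
the job is handed in; nothing more can be done
None
```

The job is handed in after about 26 s of the 70 s allowed. No verdict was given, so what follows rests on my own checks.

**What I did:**
- I moved the pin from its holder into the eyelet and let it go with its collar on the lever.
- I turned the dial clockwise by about 77° (three clicks) until the pointer faced the rib.
- I pulled the shackle out to its stop.
- I gripped the lock body, lifted it off the hasp and held it still.

**Last checks:**
- **Lock:** its underside is about 0.185 m above the bench by the network's estimate, and about 0.19 m by the arm's own reading. It looks level in the picture, the fingers are 56 mm apart on the body, and the load is about 4.5–5.4 N. The arm is at rest.
- **Shackle:** it travelled about 26 mm and then resisted with 7 N. The last picture shows it still out, and the network puts its end block about 91 mm from the lock's centre (65 mm when locked).
- **Pin:** the picture shows it upright in the eyelet with its collar on the lever.
- **Bystanders:** no unexpected contact force came up. I did not measure the bystanders' positions again, but the ones in view looked unmoved.

**Disagreements:**
- The network placed the pin's collar about 6 mm short in x, at 0.572 m. Its estimate for the pin itself was 0.578 m, which matches where the arm released it, so I took the collar reading as network error.
- The two cameras differed by about 3 mm in x on the eyelet. I used a value between them, and the pin went in without resistance.
- The lock appears to have twisted a few degrees within its play while I turned the dial. The shackle still came free.

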